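Seat the sharpening stone and take it up in the ratchet clamp

TASK

Lay the loose grey sharpening stone in the recess of the clamp holder and press it down firmly until it sits flush on the bottom, then pump the holder's trigger towards its fixed grip post until the sprung pad holds the stone tight against the end stop, with the pad pushed about half way back on its spring and never nearly all the way, which would crack the stone. Move the jaw and pad only with the trigger, leave the mortar, pestle, bowls and cup where they are, and finish while still holding the trigger in: do not let go of it.

Things in the scene. Friction and masses are not known exactly. Their poses are not given: they have to be found in the camera images.
- holder: the clamp holder, fixed on the ledge: grey base plate 345 x 70 x 8 mm with a ratchet clamp. Origin on the underside, on the long centre line; x runs along it to the end stop, z up. From low to high x: trigger, grip post, jaw with sprung pad, recess, end stop (upright plate, inner face at x = 150 mm, top at z = 42 mm). The black housing under trigger and post is 40 mm wide, 44 mm high.
- recess (a point): centre of the recess floor, at x = 92, z = 8 mm in the holder; axes as the holder's. The recess, open above, is 116 mm long (holder x 34 to 150), 45 mm wide. Steel walls 6 mm thick stand 8 mm above its floor along the long sides, a lip 5 mm high closes the end towards the jaw, the end stop the other end.
- stone: the loose sharpening stone, a plain grey block 110 (x) x 40 (y) x 32 (z) mm, about 0.25 kg, lying flat on the ledge; origin at the centre of its underside. Either end may go first.
- post_grip (a point): centre of the fixed black grip post at gripping height, at x = -101, z = 74 mm in the holder. The post is 14 mm thick along x (holder x -108 to -94), 28 mm wide, its top at z = 98 mm; axes as the holder's.
- trigger_grip (a point): centre of the aluminium trigger at gripping height, z = 74 mm in the holder; moves with it, axes as the holder's. An upright bar 12 mm thick along x, 24 mm wide, top at z = 98 mm. Free, it stands at holder x -144 to -132, so that post and trigger measure 50 mm over their outer faces (31 mm with the trigger fully in).
- trigger_slide (a joint): how far the trigger is pulled in to the post (along holder +x), m: 0 free, 0.019 at its stop. A spring of 2.5 to 4.5 N sends it back. Pulling it in pushes the jaw on by as much, after up to 6 mm of idle travel; going back it leaves the jaw (6 mm ratchet: with the pad loaded the jaw may give back up to 6 mm when the trigger is let out).
- jaw_slide (a joint): how far the jaw has advanced, m: 0 fully back, grows along holder +x towards the recess; starts between 0.002 and 0.022.
- jaw: the steel jaw: a head 14 mm thick, 34 mm wide, 12 to 48 mm high (rear face at x = -58 mm in the holder when jaw_slide is 0), on a low toothed bar that runs back under post and trigger. Its frame is the holder's, shifted along x by jaw_slide.
- pad: the black rubber pad on a brass spring stem in front of the jaw head, 8 mm thick, 34 mm wide, 18 to 42 mm high. Free, it stands 16 mm off the jaw head. Its frame is the jaw's, shifted back by pad_slide.
- pad_face (a point): centre of the pad's face that meets the stone; at x = -20 mm, z = 30 mm in the holder when jaw_slide and pad_slide are 0. Axes as the holder's.
- pad_slide (a joint): how far the pad is pushed back towards the jaw head, m: 0 free, 0.016 fully back. Its spring gives about 0.7 N, rising by 0.7 N per mm; about 0.008 (half way, some 6 N) is wanted.
- trigger: the trigger; its frame is the holder's, shifted along x by trigger_slide.
- mortar: pale stone mortar, 136 mm across, 95 mm high, origin under its centre; leave alone.
- pestle: short marble pestle, 135 mm long, lying along its x axis; leave alone.
- bowls: stack of two nested steel bowls, 124 mm across, 62 mm high, origin under its centre; leave alone.
- cup: green ceramic cup, 72 mm across, 75 mm high, origin under its centre; leave alone.
Not all that is in view belongs to the job. What is shaped like the stone but orange is not meant.

How it is judged (in metres and radians):
On the way, in this order (a step that is already met when the one before it is completed fails the run):
1. the stone lies flush in the recess and is pressed down (stone on holder more than 8 N, its weight is about 2.5 N) before the pad touches it (z of stone in the frame of holder between 0.006 and 0.01 m and y of stone in the frame of holder between -0.006 and 0.006 m and x of stone in the frame of holder between 0.085 and 0.099 m and angle between stone's own z axis and vertical below 0.04 rad and angle between the x axis of stone and the x axis of holder, either way round below 0.12 rad and contact force between stone and holder above 8 N and contact force between stone and pad below 0.3 N and value of joint pad_slide below 0.002 m), for 0.05 s.
2. the pad touches the stone, moved up by the trigger (contact force between pad and stone above 0.5 N and value of joint pad_slide above 0.0015 m), for 0.1 s.
At the end, for the whole second after the job is handed in: The stone lies flat on the recess floor (within 2 mm, tilt under 0.04 rad), its end within 2.5 mm of the end stop; the pad bears on it (2 to 14 N), pushed back 4 to 12 mm of its 16 mm; the fingers still hold the trigger at least 3 mm in, with more than 1.5 N (z of stone in the frame of holder between 0.006 and 0.01 m and y of stone in the frame of holder between -0.006 and 0.006 m and x of stone in the frame of holder between 0.085 and 0.099 m and angle between stone's own z axis and vertical below 0.04 rad and angle between the x axis of stone and the x axis of holder, either way round below 0.12 rad and x of stone in the frame of holder above 0.0925 m and value of joint pad_slide between 0.004 and 0.012 m and contact force between pad and stone between 2 and 14 N and value of joint trigger_slide above 0.003 m and contact force between the fingers and trigger above 1.5 N and linear speed of stone below 0.01 m/s); the arm keeps its last pose, push and grip.
It fails at once if the pad is pushed back more than 14.5 mm: the stone is crushed (value of joint pad_slide above 0.0145 m).
It fails at once if the robot pushes the jaw or the pad directly (contact force between any of the arm, the fingers and jaw above 2 N or contact force between any of the arm, the fingers and pad above 2 N).
It fails at once if a bystander is moved more than 20 mm (distance of any of mortar, pestle, bowls, cup from where it was at the start of the episode above 0.02 m).
It also fails if it takes over 67 s, if anything falls off the work surface, if the arm or the gripper's body presses on something with over 40 N, if the wrist force passes 120 N, or if a joint passes its speed limit or range.

ROBOT

A 6-joint arm with a two-finger parallel gripper is mounted at the origin on the work surface. World frame = base frame: x ahead of the robot, y to its left, z up, the work surface at z = 0. Lengths are in mm, angles in degrees, forces in N, time in s.
With the tool pointing down it reaches from about 300 to 850 mm from the base axis. Payload 4.2 kg.
Tool frame: the origin (TCP) lies on the centre line of the jaws, within the pads' length; the fingertips stand 14 mm ahead of it and the grasp point (between the pads) lies 5 mm behind it (env.finger_overhang is the z of the fingertips in the tool frame, in mm); z points along the fingers, y is the line along which they close (so a half turn about z gives the same grasp; the last joint's range is limited). The gripper opens to 91 mm and grips with 3 to 60 N. Pads are 32 mm wide; open, the fingers measure 118 mm over their backs; the gripper's body (76 mm by 178 mm) begins 60 mm behind the grasp point.
Start: joints at [-65.661, 18.312, 89.639, -0, 72.044, -1.146], TCP at [247.416, -519.067, 192.776] pointing down, gripper open.
Joint ranges: [-177.97, 177.97], [-48.28, 115.42], [12.27, 149.76], [-77.06, 257.06], [2.81, 150.46], [-146.56, 146.56]. Speed limits (degrees/s): [147.25, 147.25, 180, 180, 180, 180].

INTERFACE

Orientations are given as [roll, pitch, yaw] about the fixed x, y, z axes, in that order (R = Rz(yaw) Ry(pitch) Rx(roll)).
In Python, from workcell import sensors, viewer, env gives the robot as it stands. The module is installed in compiled form; this text tells all that it offers.
- The arm moves only by the tool step_arm, never from a script. Its argument "plan" is one flat list of numbers, 6 for each row, row after row: the shift along the tool's x, y, z in cm, then the turn, a rotation vector about the tool's x, y, z in rad. In form: [x, y, z, wx, wy, wz, x, y, z, wx, wy, wz, ...]. A call has 1 to 5 rows; each row shifts and turns the commanded pose from where the row before left it, along the tool's axes as they then stand; what a row does not reach is not made up. A row lasts 1/12 s, in which the tool goes at most 41.7 mm and 7.16 degrees, less where a joint would pass 70% of its speed; a pose out of reach is approached as far as the arm can. A call is refused whole if a number of a shift passes 4.17 or a number of a turn 0.125, either way. A call with a gripper value outside its range is refused whole. "hand" is the finger opening in cm, from 0 to 9.12, set as the call begins (left out, the last holds). The fingers move at their own pace and stop on an object; "newtons" is the grip in N (left out, the last holds). Time passes only in rows, so rows that do not move let the fingers close. It gives the time, the measured TCP pose, the force, the opening and the grip force at its end, in the units of the state.
- sensors.state(): the state, without advancing time (a new reading comes with each control period).
- viewer.grab_frame(name): name is "side" or "top"; returns a dict with "img" (400x640x3 uint8, red, green, blue), "fx", "fy", "cx", "cy" (pixels), "k1" (the pictures are not rectified: a ray, as slopes to the right and down, at radius r is drawn at 1 + k1 r^2 times it, then the intrinsics apply), "position" and "attitude" of the camera in the world. Camera axes: x right, y down, z forward; pixel columns grow to the right and rows downward; lengths in mm; the calibration is good to about 2 mm. A picture is of the moment at which its call begins. There is no depth.
- env.job_done(): hands the job in; it is judged then, once.
Trained networks look in a picture, given as the dict that the camera call returned (one of the last four; its "shot" number tells which), for a name from the list of things; names that differ only in an ending like _2 or _b are one class to them, and where a whole thing is asked for, a point or a joint stands for the part that bears it (a point fixed in the world has none). Each returns a list of dicts, best first, with "score" (0 to 1); they miss things now and then, are a little off and sometimes report something else, mostly with a low value. They report only what shows in the picture. A call takes as long as a camera call. They do not tell look-alikes from the thing itself.
- viewer.boxes_of(name, picture): "location" ([column, row] in pixels, amid what is visible of it).
- viewer.pinpoint(name, picture): "location" ([column, row] in pixels: a listed point, or the origin of a listed thing).
The state is a dict: "time_s": time; "qpos": joint angles; "qvel": joint speeds; "effort": joint torques, N m; "ee_pos": TCP position; "ee_rot": TCP orientation; "force": force on the tool from outside, world axes, zero at the start; "torque": the same for the moment, N m; "gripper_width": finger opening in mm; "gripper_force": force on a finger pad.
Only numpy, scipy, OpenCV 4.12 (cv2) and the standard library are available. Lean on these libraries where they do the work, as an engineer would, in place of code of your own. Each camera call takes 0.05 s, during which the arm holds its last target. There are 200 camera calls.

## Working session

There is one attempt and no reset: what is moved stays moved. The work goes in short steps, Python scripts to look and compute and a tool call to move; the robot and the scene stay as the last step left them, time stands still between calls to the robot, and variables do not carry over. Pictures are saved under pics/ and viewed, at most 10 in all, crops included, and the job is handed in when it is done.

Besides the shell and the picture viewer there is one more tool, called after "Call:" by a JSON object that holds its "method" and its "body", one argument or row to a line. step_arm: Moves the arm, as the interface text tells. Its arguments: {"type":"object","properties":{"plan":{"type":"array","items":{"type":"number"}},"hand":{"type":"number"},"newtons":{"type":"number"}},"required":["plan"]}

```bash
mkdir -p pics
cat > h.py <<'E'
import numpy as np, cv2
from scipy.spatial.transform import Rotation as R
from workcell import sensors, viewer, env
def rot(a): 
    a=np.array(a,float)
    return a if a.shape==(3,3) else R.from_euler('xyz',a,degrees=True).as_matrix()
def ray(f,p):
    d=np.array([(p[0]-f['cx'])/f['fx'],(p[1]-f['cy'])/f['fy']]); s=d.copy()
    for _ in range(30): s=d/(1+f['k1']*(s@s))
    v=rot(f['attitude'])@np.array([s[0],s[1],1]); return np.array(f['position'],float),v/np.linalg.norm(v)
def atz(f,p,z):
    o,v=ray(f,p); return o+v*(z-o[2])/v[2]
def tri(f,p,g,q):
    a,u=ray(f,p); b,v=ray(g,q)
    s=np.linalg.lstsq(np.c_[u,-v],b-a,rcond=None)[0]
    return (a+u*s[0]+b+v*s[1])/2, np.linalg.norm(a+u*s[0]-b-v*s[1])
def proj(f,P):
    c=rot(f['attitude']).T@(np.array(P,float)-f['position']); s=c[:2]/c[2]; s=s*(1+f['k1']*(s@s))
    return [s[0]*f['fx']+f['cx'],s[1]*f['fy']+f['cy']]
def save(f,n,box=None,k=1):
    im=f['img'][:,:,::-1]
    if box: im=im[box[1]:box[3],box[0]:box[2]]
    cv2.imwrite('pics/'+n+'.png',cv2.resize(np.ascontiguousarray(im),None,fx=k,fy=k,interpolation=cv2.INTER_CUBIC))
E
python3 - <<'E'
from h import *
np.set_printoptions(precision=1,suppress=True)
F={n:viewer.grab_frame(n) for n in('side','top')}
for n in F:
    f=F[n]; save(f,n+'0'); print(n,[ (k,f[k]) for k in f if k!='img'])
    for m in ['stone','holder','recess','post_grip','trigger_grip','pad_face','mortar','pestle','bowls','cup']:
        print(m,[(np.round(d['location']),round(d['score'],2)) for d in viewer.pinpoint(m,f)[:4]])
s=sensors.state(); print(s)
E
```

```text
side [('fx', 449.84167286575075), ('fy', 449.84167286575075), ('cx', 322.13054928942046), ('cy', 198.33874448703162), ('k1', -0.03929620593063292), ('position', array([  59.7, 1062.2, 1067.4])), ('attitude', array([-129.9,   -0.4, -154.5])), ('shot', 1)]
stone [(array([278., 338.]), 0.82), (array([298., 294.]), 0.73)]
holder [(array([345., 200.]), 0.73)]
recess [(array([338., 216.]), 0.7)]
post_grip [(array([353., 169.]), 0.97), (array([426., 169.]), 0.42)]
trigger_grip [(array([352., 161.]), 0.42)]
pad_face [(array([350., 172.]), 0.65), (array([343., 194.]), 0.43), (array([341., 201.]), 0.18)]
mortar [(array([240., 252.]), 0.56)]
pestle [(array([275., 188.]), 0.5), (array([343., 203.]), 0.3)]
bowls [(array([424., 171.]), 0.84)]
cup [(array([311., 160.]), 0.65)]
top [('fx', 383.7204792082896), ('fy', 383.7204792082896), ('cx', 324.2413133582953), ('cy', 200.19469045710352), ('k1', -0.00767481761408159), ('position', array([ 422.6,   36.2, 1157.6])), ('attitude', array([-172.9,   -1.3,  -91.1])), ('shot', 2)]
stone [(array([166., 239.]), 0.9), (array([214., 228.]), 0.56)]
holder [(array([360., 212.]), 0.9)]
recess [(array([211., 230.]), 0.32)]
post_grip [(array([404., 206.]), 0.65)]
trigger_grip [(array([216., 229.]), 0.73), (array([416., 206.]), 0.5)]
pad_face []
mortar [(array([244., 152.]), 0.92), (array([354., 218.]), 0.41)]
pestle [(array([344., 132.]), 0.86)]
bowls [(array([476., 287.]), 0.7)]
cup [(array([424., 141.]), 0.57)]
{'time_s': 1.1, 'qpos': array([-65.7,  18.3,  89.6,  -0. ,  72. ,  -1.1]), 'qvel': array([-0.,  0.,  0., -0., -0., -0.]), 'effort': array([ -0. , -41.2, -23.2,   0.1,   0. ,  -0. ]), 'ee_pos': array([ 247.4, -519. ,  192.8]), 'ee_rot': array([180. ,   0. ,  25.5]), 'force': array([-0.5, -0.1, -0.7]), 'torque': array([ 0. ,  0. , -0.1]), 'gripper_force': 0.0, 'gripper_width': 91.2909300591519}
```

View pics/top0.png

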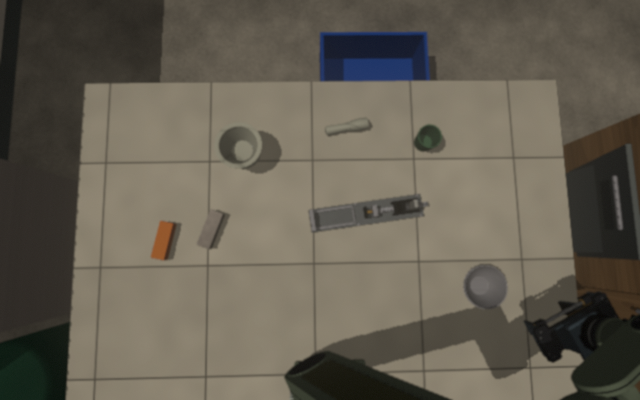

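View pics/side0.png

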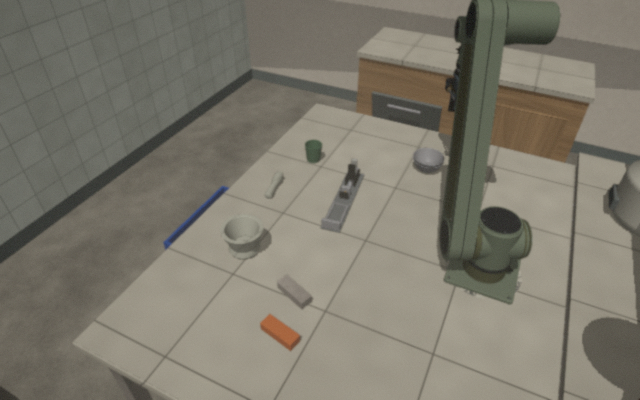

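Top view: the grey block at (212,228) and the orange one at (163,240) have the stone's shape; side view: grey (295,291), orange (280,332). Grey fits, since orange is ruled out. The holder's end stop points left (world +y), with the trigger at the right, about (422,206). I'll confirm with enlarged crops.

Run:
```python
from h import *
t=viewer.grab_frame('top'); s=viewer.grab_frame('side')
np.savez('f0.npz',t=t['img'],s=s['img'])
a=cv2.resize(t['img'][180:270,140:260],None,fx=3.3,fy=3.3,interpolation=cv2.INTER_CUBIC)
b=cv2.resize(s['img'][260:350,240:360],None,fx=3.3,fy=3.3,interpolation=cv2.INTER_CUBIC)
c=cv2.resize(t['img'][185:240,300:440],None,fx=5.65,fy=5.65,interpolation=cv2.INTER_CUBIC)[:300]
top=np.hstack([a,b]); c=c[:, :top.shape[1]]
c=np.pad(c,((0,0),(0,top.shape[1]-c.shape[1]),(0,0)))
im=np.vstack([top,c]); print(im.shape)
cv2.imwrite('pics/crop1.png',im[:,:,::-1])
```

```text
(597, 792, 3)
```

View pics/crop1.png

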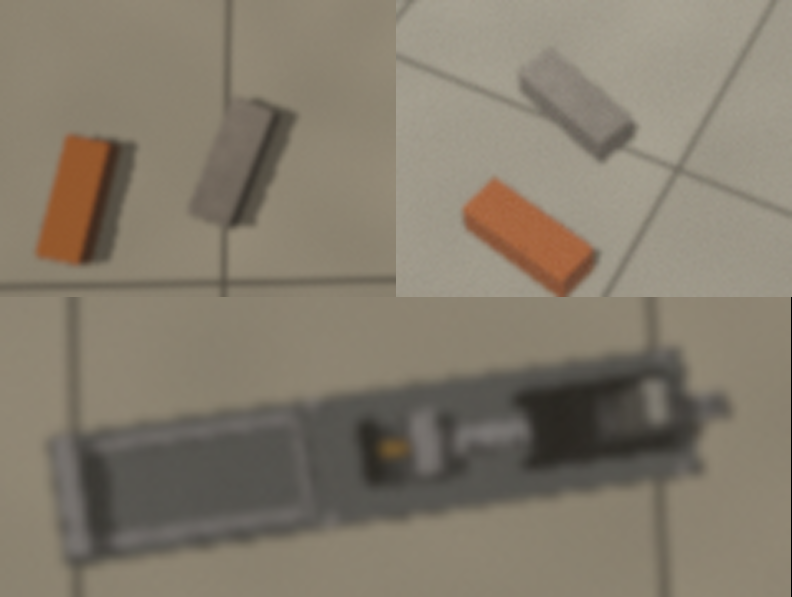

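The crop confirms the stone: the grey block at top px (212,228). The holder shows its end stop at left px ~(313,217), lip at ~(354,214), jaw head at ~(376,211) and trigger at ~(425,205). Next I fit both poses by aligning model edges in both views.

```bash
cat >> h.py <<'E'
from scipy.optimize import minimize
def box_edges(x0,x1,y0,y1,z):
    c=[(x0,y0,z),(x1,y0,z),(x1,y1,z),(x0,y1,z)]; return [(c[i],c[(i+1)%4]) for i in range(4)]
STONE=box_edges(-55,55,-20,20,32)
HOLD=[((-175,35,8),(155,35,8)),((-175,-35,8),(155,-35,8)),((34,22.5,16),(148,22.5,16)),((34,-22.5,16),(148,-22.5,16)),((34,28.5,16),(148,28.5,16)),((34,-28.5,16),(148,-28.5,16)),((34,-22,13),(34,22,13)),((150,-22,42),(150,22,42))]
def score(p,edges,views):
    x,y,z,a=p; Rz=R.from_euler('z',a,degrees=True).as_matrix(); tot=0
    for f in views:
        gx,gy=f['g']
        for a0,b0 in edges:
            A,B=[np.array(proj(f,Rz@np.array(q,float)+[x,y,z])) for q in(a0,b0)]
            d=B-A; L=np.linalg.norm(d); n=np.array([-d[1],d[0]])/L
            t=np.linspace(.05,.95,40)[:,None]; P=(A+t*d).astype(np.float32)
            g=[cv2.remap(k,P[:,0].reshape(-1,1),P[:,1].reshape(-1,1),cv2.INTER_LINEAR).ravel() for k in(gx,gy)]
            tot+=L*abs((g[0]*n[0]+g[1]*n[1]).mean())
    return -tot
def prep(f,s=1.0):
    g=cv2.GaussianBlur(cv2.cvtColor(f['img'],cv2.COLOR_RGB2GRAY).astype(np.float32),(0,0),s)
    f['g']=(cv2.Sobel(g,cv2.CV_32F,1,0)/8,cv2.Sobel(g,cv2.CV_32F,0,1)/8); return f
def fit(p0,edges,views,free=(1,1,0,1),sp=6):
    fr=np.array(free,bool); p0=np.array(p0,float); best=None
    rng=np.random.default_rng(0)
    def full(v): q=p0.copy(); q[fr]=v; return q
    for k in range(14):
        st=p0[fr]+(rng.normal(size=fr.sum())*sp if k else 0)
        r=minimize(lambda v:score(full(v),edges,views),st,method='Nelder-Mead',options=dict(xatol=.02,fatol=.01,initial_simplex=st+np.vstack([np.zeros(fr.sum()),np.eye(fr.sum())*5])))
        if best is None or r.fun<best.fun: best=r
    return full(best.x),best.fun
E
python3 - <<'E'
from h import *
np.set_printoptions(precision=1,suppress=True)
t=prep(viewer.grab_frame('top')); s=prep(viewer.grab_frame('side'))
tc=[(140+u/3.3,180+v/3.3) for u,v in[(235,98),(277,104),(232,226),(190,212)]]
C=np.array([atz(t,p,32) for p in tc]); print(C)
c=C.mean(0); d=(C[0]+C[1]-C[2]-C[3]); a=np.degrees(np.arctan2(d[1],d[0]))
print('tri stone top',tri(t,np.mean(tc,0),s,(240+(578-396)/3.3,260+97/3.3)))
for v in([t],[s],[t,s]):
    print('stone',fit([c[0],c[1],0,a],STONE,v))
print('stone z free',fit([c[0],c[1],0,a],STONE,[t,s],(1,1,1,1)))
f=lambda u,v:(300+u/5.65,185+(v-297)/5.65)
A=atz(t,f(692,409),8); L=atz(t,f(305,464),13); d=L-A; print(A,L,np.linalg.norm(d)); u=d/np.linalg.norm(d)
o=L-34*u; a=np.degrees(np.arctan2(u[1],u[0]))
for v in([t],[s],[t,s]):
    print('hold',fit([o[0],o[1],0,a],HOLD,v))
h=fit([o[0],o[1],0,a],HOLD,[t,s],(1,1,1,1)); print('hold z free',h)
for f,n in((t,'to'),(s,'so')):
    im=cv2.resize(f['img'],None,fx=4,fy=4,interpolation=cv2.INTER_CUBIC)
    p=h[0];Rz=R.from_euler('z',p[3],degrees=True).as_matrix()
    E=HOLD+box_edges(-108,-94,-14,14,98)+box_edges(-144,-132,-12,12,98)
    for a0,b0 in E:
        q=[tuple(int(round(4*k+1.5)) for k in proj(f,Rz@np.array(w,float)+p[:3])) for w in(a0,b0)]
        cv2.line(im,q[0],q[1],(255,0,0),1)
    if n=='to': A=im[4*185:4*240,4*300:4*440]
    else: B=im[4*150:4*235,4*310:4*375]
W=max(A.shape[1],B.shape[1]); pad=lambda x:np.pad(x,((0,0),(0,W-x.shape[1]),(0,0)))
cv2.imwrite('pics/ov.png',np.vstack([pad(A),pad(B)])[:,:,::-1])
E
```

```text
[[540.3 339.4  32. ]
 [534.4 302.2  32. ]
 [427.5 340.   32. ]
 [440.4 376.9  32. ]]
tri stone top (array([483.8, 340.8,  25.3]), np.float64(4.082952754185733))
stone (array([488.2, 344.3,   0. , -19.7]), np.float64(-814.6998864417272))
stone (array([471.9, 347.9,   0. , -21.9]), np.float64(-632.883106041547))
stone (array([486.8, 343.8,   0. , -19.9]), np.float64(-1346.2445630010357))
stone z free (array([486. , 344.1,   3. , -20.2]), np.float64(-1384.0428209415102))
[ 547.4 -290.9    8. ] [520.8 -81.2  13. ] 211.41971598765494
hold (array([ 525.6, -109.1,    0. ,   96.9]), np.float64(-3126.039485937473))
hold (array([ 524.1, -112.1,    0. ,   96.7]), np.float64(-1939.8924289838037))
hold (array([ 525.3, -109.4,    0. ,   96.9]), np.float64(-4992.509330925423))
hold z free (array([ 525.3, -109.6,   -0.3,   96.9]), np.float64(-4991.766338411214))
```

View pics/ov.png

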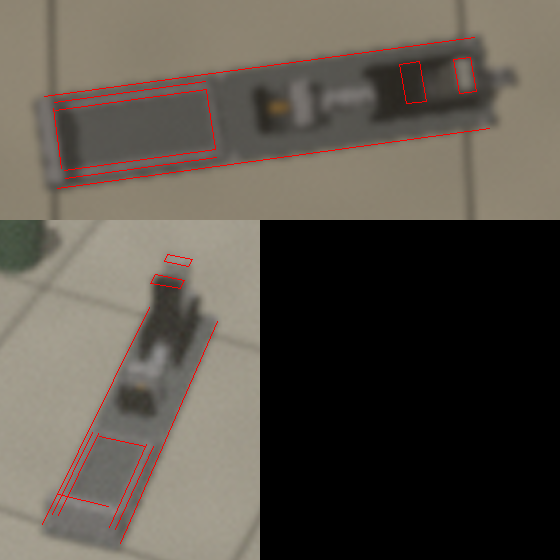

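Fit: holder at (525.3, -109.4), yaw 96.9; stone at about (487, 344), yaw -20, both on z≈0. The overlay matches the plate edges, walls, lip and free trigger. Now I move over the stone: a shift of 24 rows, then a yaw of +134.5°.

Call:
{"method": "step_arm", "body": {
  "plan": [2.45, -2.82, 0, 0, 0, 0, 2.45, -2.82, 0, 0, 0, 0, 2.45, -2.82, 0, 0, 0, 0, 2.45, -2.82, 0, 0, 0, 0, 2.45, -2.82, 0, 0, 0, 0],
  "hand": 7.5,
  "newtons": 30
}}

```text
time_s: 1.72
ee_pos: [297.4, -337.5, 192.8]
ee_rot: [180.0, -0.0, 25.4]
force: [0.8, 0.6, 1.3]
gripper_width: 74.7
gripper_force: 0.0
```

Call:
{"method": "step_arm", "body": {
  "plan": [2.45, -2.82, 0, 0, 0, 0, 2.45, -2.82, 0, 0, 0, 0, 2.45, -2.82, 0, 0, 0, 0, 2.45, -2.82, 0, 0, 0, 0, 2.45, -2.82, 0, 0, 0, 0]
}}

```text
time_s: 2.13
ee_pos: [347.3, -157.4, 193.0]
ee_rot: [180.0, -0.0, 25.4]
force: [0.8, 0.2, 0.0]
gripper_width: 75.2
gripper_force: 0.0
```

Call:
{"method": "step_arm", "body": {
  "plan": [2.45, -2.82, 0, 0, 0, 0, 2.45, -2.82, 0, 0, 0, 0, 2.45, -2.82, 0, 0, 0, 0, 2.45, -2.82, 0, 0, 0, 0, 2.45, -2.82, 0, 0, 0, 0]
}}

```text
time_s: 2.55
ee_pos: [397.3, 22.8, 193.1]
ee_rot: [180.0, -0.1, 25.5]
force: [0.3, -0.6, 0.0]
gripper_width: 75.2
gripper_force: 0.0
```

Call:
{"method": "step_arm", "body": {
  "plan": [2.45, -2.82, 0, 0, 0, 0, 2.45, -2.82, 0, 0, 0, 0, 2.45, -2.82, 0, 0, 0, 0, 2.45, -2.82, 0, 0, 0, 0, 2.45, -2.82, 0, 0, 0, 0]
}}

```text
time_s: 2.97
ee_pos: [447.2, 202.9, 192.9]
ee_rot: [180.0, -0.0, 25.5]
force: [0.5, -0.6, 0.5]
gripper_width: 75.4
gripper_force: 0.0
```

Call:
{"method": "step_arm", "body": {
  "plan": [2.45, -2.82, 0, 0, 0, 0, 2.45, -2.82, 0, 0, 0, 0, 2.45, -2.82, 0, 0, 0, 0, 2.45, -2.82, 0, 0, 0, 0]
}}

```text
time_s: 3.3
ee_pos: [487.1, 346.8, 192.7]
ee_rot: [180.0, -0.0, 25.5]
force: [0.5, -0.0, -0.2]
gripper_width: 74.6
gripper_force: 0.0
```

Call:
{"method": "step_arm", "body": {
  "plan": [0, 0, 0, 0, 0, -0.12, 0, 0, 0, 0, 0, -0.12, 0, 0, 0, 0, 0, -0.12, 0, 0, 0, 0, 0, -0.12, 0, 0, 0, 0, 0, -0.12]
}}

```text
time_s: 3.72
ee_pos: [486.9, 345.1, 192.5]
ee_rot: [-180.0, 0.0, 60.2]
force: [-1.0, 0.2, 0.6]
gripper_width: 75.0
gripper_force: 0.0
```

Call:
{"method": "step_arm", "body": {
  "plan": [0, 0, 0, 0, 0, -0.12, 0, 0, 0, 0, 0, -0.12, 0, 0, 0, 0, 0, -0.12, 0, 0, 0, 0, 0, -0.12, 0, 0, 0, 0, 0, -0.12]
}}

```text
time_s: 4.13
ee_pos: [487.0, 344.9, 192.7]
ee_rot: [180.0, 0.0, 94.6]
force: [-0.0, -0.8, 0.7]
gripper_width: 75.4
gripper_force: 0.0
```

Call:
{"method": "step_arm", "body": {
  "plan": [0, 0, 0, 0, 0, -0.12, 0, 0, 0, 0, 0, -0.12, 0, 0, 0, 0, 0, -0.12, 0, 0, 0, 0, 0, -0.12, 0, 0, 0, 0, 0, -0.12]
}}

```text
time_s: 4.55
ee_pos: [487.0, 344.9, 192.7]
ee_rot: [-180.0, 0.0, 129.0]
force: [-0.5, -0.3, 0.2]
gripper_width: 75.2
gripper_force: 0.0
```

Call:
{"method": "step_arm", "body": {
  "plan": [0, 0, 0, 0, 0, -0.12, 0, 0, 0, 0, 0, -0.12, 0, 0, 0, 0, 0, -0.12, 0, 0, 0, 0, 0, -0.12, 0, 0, 0, 0, 0, -0.065]
}}

```text
time_s: 4.97
ee_pos: [487.0, 344.9, 192.7]
ee_rot: [-180.0, 0.0, 160.1]
force: [-0.7, 1.6, -0.5]
gripper_width: 75.2
gripper_force: 0.0
```

Call:
{"method": "step_arm", "body": {
  "plan": [0, 0, 0, 0, 0, 0, 0, 0, 0, 0, 0, 0]
}}

```text
time_s: 5.13
ee_pos: [487.0, 344.9, 192.7]
ee_rot: [-180.0, -0.0, 159.7]
force: [0.4, -0.4, -0.8]
gripper_width: 74.9
gripper_force: 0.0
```

Call:
{"method": "step_arm", "body": {
  "plan": [0, 0, 4, 0, 0, 0, 0, 0, 4, 0, 0, 0, 0, 0, 4, 0, 0, 0, 0, 0, 3, 0, 0, 0, 0, 0, 1.45, 0, 0, 0]
}}

```text
time_s: 5.55
ee_pos: [484.5, 343.1, 23.9]
ee_rot: [-179.7, -0.2, 159.7]
force: [-0.4, -0.6, 0.4]
gripper_width: 74.9
gripper_force: 0.0
```

Call:
{"method": "step_arm", "body": {
  "plan": [0, 0, 0, 0, 0, 0, 0, 0, 0, 0, 0, 0, 0, 0, 0, 0, 0, 0, 0, 0, 0, 0, 0, 0, 0, 0, 0, 0, 0, 0],
  "hand": 3
}}

```text
time_s: 5.97
ee_pos: [488.0, 345.5, 29.9]
ee_rot: [179.9, 0.1, 159.8]
force: [0.2, 0.0, 0.1]
gripper_width: 44.8
gripper_force: 0.0
```

Call:
{"method": "step_arm", "body": {
  "plan": [0, 0, 0, 0, 0, 0, 0, 0, 0, 0, 0, 0, 0, 0, 0, 0, 0, 0, 0, 0, 0, 0, 0, 0, 0, 0, 0, 0, 0, 0]
}}

```text
time_s: 6.38
ee_pos: [487.0, 344.9, 28.3]
ee_rot: [-180.0, 0.0, 159.8]
force: [0.2, 0.7, 0.9]
gripper_width: 30.0
gripper_force: 0.0
```

The fingers closed to 30 mm with no force, so the stone is not between them. I'll look.

Run:
```python
from h import *
np.set_printoptions(precision=1,suppress=True)
t=viewer.grab_frame('top'); s=viewer.grab_frame('side')
a=cv2.resize(t['img'][170:280,130:290],None,fx=2.5,fy=2.5,interpolation=cv2.INTER_CUBIC)
b=cv2.resize(s['img'][220:350,230:390],None,fx=2.5,fy=2.5,interpolation=cv2.INTER_CUBIC)
b=b[:,:400];a=np.pad(a,((0,50),(0,0),(0,0)));cv2.imwrite('pics/m1.png',np.hstack([a,b])[:,:,::-1])
for P in([487,345,14],[487,345,0]): print(proj(t,P),proj(s,P))
```

```text
[np.float64(210.62536516019605), np.float64(228.26423367185987)] [np.float64(292.94187210129354), np.float64(292.3668596853985)]
[np.float64(211.88998601224824), np.float64(228.50647295670677)] [np.float64(293.10829659562717), np.float64(295.3665257192689)]
```

View pics/m1.png

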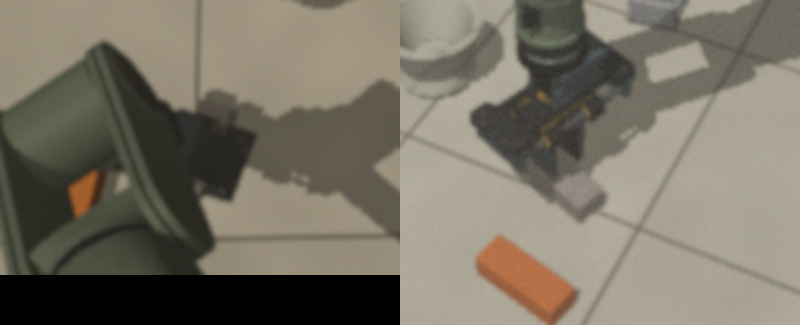

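Run:
```python
from h import *
np.set_printoptions(precision=2,suppress=True)
print(env.finger_overhang, {k:v for k,v in sensors.state().items() if k in('ee_pos','ee_rot','gripper_width','gripper_force','force')})
s=viewer.grab_frame('side')
x0,y0,k=255,240,9
im=cv2.resize(s['img'][y0:y0+65,x0:x0+85],None,fx=k,fy=k,interpolation=cv2.INTER_CUBIC)
st=sensors.state(); T=rot(st['ee_rot']); 
def pt(P): return tuple(int(round((a-b)*k+k/2)) for a,b in zip(proj(s,P),(x0,y0)))
tip=np.array(st['ee_pos'])+T@[0,0,14.]
for sg in(-15,15):
    for xx in(-16,16):
        q=tip+T@[xx,sg,0.]; cv2.circle(im,pt(q),4,(255,0,0),-1)
Rz=R.from_euler('z',-20,degrees=True).as_matrix()
for z in(0,32):
    for a,b in box_edges(-55,55,-20,20,z): cv2.line(im,*[pt(Rz@np.array(w,float)+[487,344,0]) for w in(a,b)],(0,255,0),1)
cv2.imwrite('pics/m2.png',im[:,:,::-1])
```

```text
14.0 {'ee_pos': array([486.96, 344.84,  28.17]), 'ee_rot': array([-179.99,    0.  ,  159.84]), 'force': array([-0.39, -0.02,  0.04]), 'gripper_force': 0.0, 'gripper_width': 29.938705896416902}
```

View pics/m2.png

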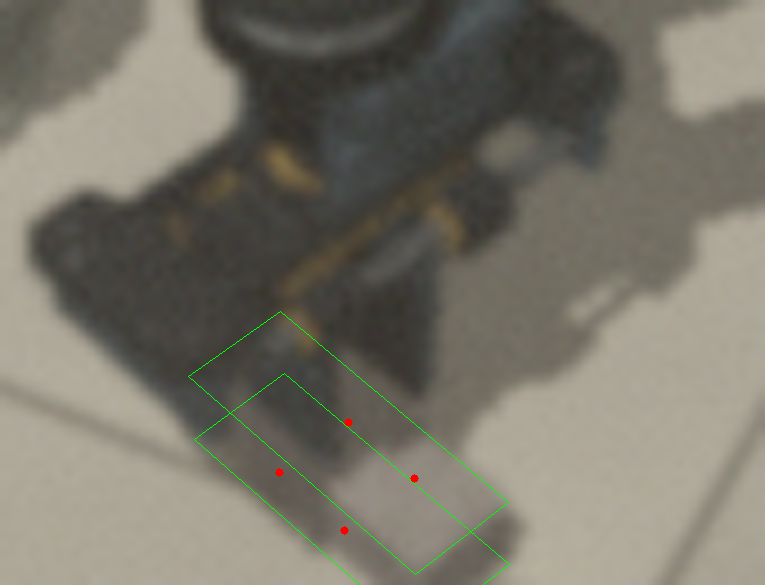

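Run:
```python
from h import *
np.set_printoptions(precision=1,suppress=True)
t=viewer.grab_frame('top'); s=viewer.grab_frame('side'); z=np.load('f0.npz'); t['img']=z['t']; s['img']=z['s']; prep(t,.8); prep(s,.8)
for zz in(-45,-30,-20,-10,0,10):
    print(zz,*[np.r_[fit([487+zz*0,344+zz*.25,zz,-20],STONE,v,sp=9)] if 0 else fit([487,344+zz*.25,zz,-20],STONE,v,sp=9) for v in([t],[s],[t,s])])
# orange fit by mask centroid as check
for f in(t,s):
    h=cv2.cvtColor(f['img'],cv2.COLOR_RGB2HSV); m=((h[...,1]>120)&(h[...,0]<18)&(h[...,2]>80)).astype('u1')
    n,l,st,c=cv2.connectedComponentsWithStats(m); i=1+st[1:,4].argmax(); print(st[i],c[i])
k=7
def draw(f,x0,y0,w,h,zz,p):
    im=cv2.resize(f['img'][y0:y0+h,x0:x0+w],None,fx=k,fy=k,interpolation=cv2.INTER_CUBIC)
    Rz=R.from_euler('z',p[3],degrees=True).as_matrix()
    for a,b in STONE: cv2.line(im,*[tuple(int(round((c-d)*k+k/2)) for c,d in zip(proj(f,Rz@np.array(w_,float)+p[:3]),(x0,y0))) for w_ in(a,b)],(0,255,0),1)
    return im
p=fit([487,344,0,-20],STONE,[t],sp=9)[0]; q=fit([487,344,0,-20],STONE,[s],sp=9)[0]
cv2.imwrite('pics/m3.png',np.hstack([draw(t,185,195,55,65,0,p),draw(s,265,265,57,65,0,q)])[:,:,::-1])
```

```text
-45 (array([486.1, 333.3, -45. , -21.2]), np.float64(-795.8118318743433)) (array([487.5, 317.9, -45. , -22.2]), np.float64(-656.5517477577357)) (array([488.1, 332.6, -45. , -20.9]), np.float64(-1336.6101205275863))
-30 (array([490.6, 351.7, -30. , -19.9]), np.float64(-822.4226419261182)) (array([482.3, 328. , -30. , -21.9]), np.float64(-667.2844395038827)) (array([483.8, 329. , -30. , -21.2]), np.float64(-1431.86615160502))
-20 (array([489.4, 349.5, -20. , -19.7]), np.float64(-847.0496049771732)) (array([479.1, 334.6, -20. , -21.7]), np.float64(-676.557300397283)) (array([484. , 350.4, -20. , -19.9]), np.float64(-1377.5303540775997))
-10 (array([488.8, 346.7, -10. , -19.7]), np.float64(-871.444123173044)) (array([475.4, 341.4, -10. , -21.9]), np.float64(-683.7319895280938)) (array([480.7, 350.8, -10. , -20.3]), np.float64(-1319.9536205273891))
0 (array([488.1, 344.2,   0. , -19.6]), np.float64(-894.4962100391512)) (array([471.9, 348. ,   0. , -21.9]), np.float64(-689.768136511808)) (array([486.6, 343.8,   0. , -20. ]), np.float64(-1481.5218079878553))
10 (array([487.5, 341.5,  10. , -19.6]), np.float64(-914.1358302409633)) (array([468.5, 354.7,  10. , -22. ]), np.float64(-697.0115984407535)) (array([482.1, 344.9,  10. , -21. ]), np.float64(-1258.8193166897775))
[151 221  23  39 532] [161.9 240. ]
[261 315  38  35 659] [279.7 331.7]
```

View pics/m3.png

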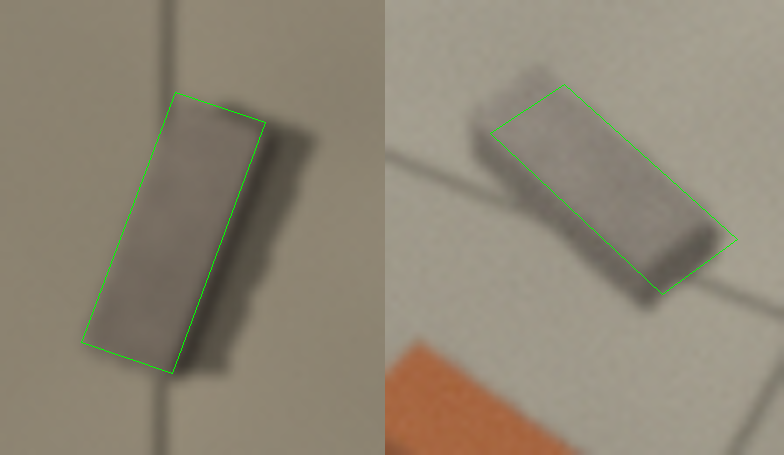

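The fingertips show higher relative to the stone than the readings suggest (observed ~(320,460)/(410,395) in the crop, predicted ~(313,500)/(381,450)). I reopen, go 10 mm lower gently and close again.

Call:
{"method": "step_arm", "body": {
  "plan": [0, 0, 0, 0, 0, 0, 0, 0, 0, 0, 0, 0, 0, 0, 0, 0, 0, 0, 0, 0, 0, 0, 0, 0, 0, 0, 0, 0, 0, 0],
  "hand": 9
}}

```text
time_s: 7.05
ee_pos: [487.0, 344.8, 28.2]
ee_rot: [-180.0, 0.0, 159.8]
force: [0.8, 0.6, 0.9]
gripper_width: 60.2
gripper_force: 0.0
```

Call:
{"method": "step_arm", "body": {
  "plan": [0, 0, 0, 0, 0, 0, 0, 0, 0, 0, 0, 0, 0, 0, 0.3, 0, 0, 0, 0, 0, 0.4, 0, 0, 0, 0, 0, 0.3, 0, 0, 0]
}}

```text
time_s: 7.47
ee_pos: [486.8, 344.8, 17.7]
ee_rot: [-180.0, -0.0, 159.8]
force: [-0.5, 0.1, -0.5]
gripper_width: 89.7
gripper_force: 0.0
```

Call:
{"method": "step_arm", "body": {
  "plan": [0, 0, 0, 0, 0, 0, 0, 0, 0, 0, 0, 0, 0, 0, 0, 0, 0, 0, 0, 0, 0, 0, 0, 0, 0, 0, 0, 0, 0, 0],
  "hand": 3
}}

```text
time_s: 7.88
ee_pos: [487.1, 344.9, 18.4]
ee_rot: [180.0, 0.0, 159.8]
force: [0.0, -0.1, -0.1]
gripper_width: 59.3
gripper_force: 0.0
```

Call:
{"method": "step_arm", "body": {
  "plan": [0, 0, 0, 0, 0, 0, 0, 0, 0, 0, 0, 0, 0, 0, 0, 0, 0, 0, 0, 0, 0, 0, 0, 0, 0, 0, 0, 0, 0, 0]
}}

```text
time_s: 8.3
ee_pos: [487.0, 344.9, 18.3]
ee_rot: [-180.0, 0.0, 159.8]
force: [0.5, 0.9, -0.6]
gripper_width: 30.6
gripper_force: 0.0
```

Still nothing at tip z = 4, so the ledge must lie below z = 0. I triangulate tile crossings, the orange block and the stone corners properly.

Run:
```python
from h import *
np.set_printoptions(precision=1,suppress=True)
t=viewer.grab_frame('top'); s=viewer.grab_frame('side'); z=np.load('f0.npz'); t['img']=z['t']; s['img']=z['s']; prep(t,.8); prep(s,.8)
print('tile',tri(t,(208.2,265.8),s,(326,311.5)))
print('orange',tri(t,(161.9,240),s,(279.7,331.7)))
for n in['cup','bowls','mortar','holder','post_grip']:
    a={'cup':((424,141),(311,160)),'bowls':((476,287),(424,171)),'mortar':((244,152),(240,252)),'holder':((360,212),(345,200)),'post_grip':((404,206),(353,169))}[n]
    print(n,tri(t,a[0],s,a[1]))
def scan(p0,E,zs):
    out=[]
    for zz in zs:
        k=zz-p0[2]; P,V=ray(t,proj(t,[p0[0],p0[1],p0[2]+32])); q=[p0[0]+V[0]/V[2]*k,p0[1]+V[1]/V[2]*k,zz,p0[3]]
        out.append(fit(q,E,[t,s],sp=4)); print(zz,*out[-1])
    b=min(out,key=lambda r:r[1]); r=fit(b[0],E,[t,s],(1,1,1,1),2); print('best',r); return r[0]
scan([488,345.5,0,-20],STONE,range(-60,1,10)); scan([525.3,-109.4,0,96.9],HOLD,range(-60,21,10))
```

```text
tile (array([376.4, 354.1,  -1.1]), np.float64(1.0393114213944894))
orange (array([453.8, 483.1,  22.9]), np.float64(1.9424639737423246))
cup (array([ 753.5, -310.6,  -10.4]), np.float64(3.9809495519367633))
bowls (array([ 303.9, -442.4,   -7.3]), np.float64(12.658845230322555))
mortar (array([728.3, 255.3, -14. ]), np.float64(8.825320440339581))
holder (array([ 520.9, -101.2,   17.9]), np.float64(14.358942877846976))
post_grip (array([ 535.9, -219.5,   73.6]), np.float64(3.934910322703719))
-60 [486.5 363.4 -60.  -19.3] -966.5654322983112
-50 [496.2 355.3 -50.  -20. ] -1010.7884242880865
-40 [495.5 352.9 -40.  -19.6] -1020.0380128132176
-30 [490.2 351.8 -30.  -18.3] -1106.3632096417373
-20 [483.9 350.3 -20.  -19.9] -1377.6907526425516
-10 [480.9 350.5 -10.  -20.5] -1320.4656297768129
0 [486.7 343.7   0.  -20. ] -1481.5899615354053
best (array([486.1, 343.9,   2.5, -19.9]), np.float64(-1517.3297712356398))
-60 [ 530.4 -111.4  -60.    97.6] -3783.9458685805744
-50 [ 529.6 -109.5  -50.    97.7] -4118.7220649588535
-40 [ 529.5 -110.9  -40.    97.5] -4337.0368802687535
-30 [ 528.2 -109.9  -30.    97.4] -4749.668913824114
-20 [ 527.2 -109.9  -20.    97.3] -5082.34662033866
-10 [ 526.4 -109.2  -10.    97. ] -5383.197263327129
0 [ 525.5 -109.9    0.    96.8] -5462.716673871164
10 [ 524.1 -108.9   10.    96.8] -5284.26786181808
20 [ 521.8 -111.4   20.    97.9] -4893.257853910627
best (array([ 525.3, -109.4,    1. ,   96.8]), np.float64(-5466.027313071802))
```

Run:
```python
from h import *
np.set_printoptions(precision=1,suppress=True)
s=viewer.grab_frame('side'); t=viewer.grab_frame('top')
st=sensors.state(); print(st['ee_pos'],st['ee_rot'],st['gripper_width'],st['qpos'])
T=rot(st['ee_rot']);k=8
x0,y0=255,248
im=cv2.resize(s['img'][y0:y0+72,x0:x0+98],None,fx=k,fy=k,interpolation=cv2.INTER_CUBIC)
pt=lambda P: tuple(int(round((a-b)*k+k/2)) for a,b in zip(proj(s,P),(x0,y0)))
for sg in(-15,15):
    for zz in(14,-65): cv2.circle(im,pt(np.array(st['ee_pos'])+T@[0,sg,zz]),4,(255,0,0) if zz>0 else (0,0,255),-1)
cv2.imwrite('pics/m4.png',im[:,:,::-1])
np.savez('f1.npz',t=t['img'],s=s['img'])
```

```text
[487.  344.8  18.2] [-180.     0.   159.8] 30.054701625368402 [ 34.2  29.2  99.8  -0.   51.  -35.6]
```

View pics/m4.png

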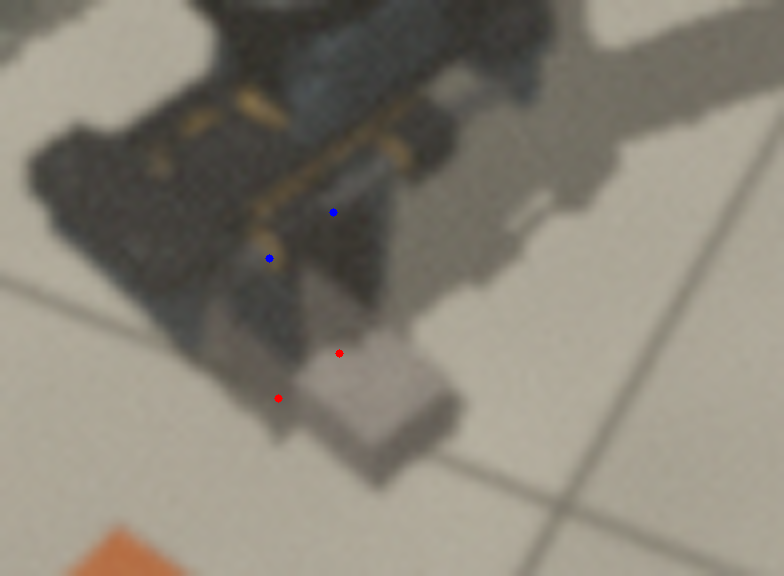

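Fingers sit just over the stone top, its centre about 9 mm off along x. So the robot's readings and the cameras' frame differ by roughly 28 mm in height. I open and go down 18 mm more under force watch.

Call:
{"method": "step_arm", "body": {
  "plan": [0, 0, 0, 0, 0, 0, 0, 0, 0, 0, 0, 0, 0, 0, 0, 0, 0, 0, 0, 0, 0, 0, 0, 0, 0, 0, 0, 0, 0, 0],
  "hand": 9
}}

```text
time_s: 8.92
ee_pos: [487.0, 344.9, 18.2]
ee_rot: [-180.0, 0.0, 159.8]
force: [-0.8, -0.1, 0.9]
gripper_width: 60.7
gripper_force: 0.0
```

Call:
{"method": "step_arm", "body": {
  "plan": [0, 0, 0, 0, 0, 0, 0, 0, 0, 0, 0, 0, 0, 0, 0, 0, 0, 0, 0, 0, 0.2, 0, 0, 0, 0, 0, 0.2, 0, 0, 0]
}}

```text
time_s: 9.33
ee_pos: [487.1, 344.9, 14.2]
ee_rot: [180.0, 0.0, 159.8]
force: [-0.3, -0.5, 0.6]
gripper_width: 89.7
gripper_force: 0.0
```

Call:
{"method": "step_arm", "body": {
  "plan": [0, 0, 0.2, 0, 0, 0, 0, 0, 0.2, 0, 0, 0, 0, 0, 0.1, 0, 0, 0, 0, 0, 0, 0, 0, 0]
}}

```text
time_s: 9.67
ee_pos: [486.8, 344.7, 8.8]
ee_rot: [-180.0, -0.0, 159.8]
force: [-0.5, 0.0, 0.3]
gripper_width: 90.3
gripper_force: 0.0
```

Call:
{"method": "step_arm", "body": {
  "plan": [0, 0, 0.2, 0, 0, 0, 0, 0, 0.2, 0, 0, 0, 0, 0, 0.2, 0, 0, 0, 0, 0, 0.2, 0, 0, 0]
}}

```text
time_s: 10.0
ee_pos: [487.0, 344.9, 1.0]
ee_rot: [-180.0, 0.0, 159.8]
force: [0.2, 1.3, 0.1]
gripper_width: 90.0
gripper_force: 0.0
```

Call:
{"method": "step_arm", "body": {
  "plan": [0, 0, 0, 0, 0, 0, 0, 0, 0, 0, 0, 0, 0, 0, 0, 0, 0, 0, 0, 0, 0, 0, 0, 0, 0, 0, 0, 0, 0, 0],
  "hand": 3
}}

```text
time_s: 10.42
ee_pos: [487.1, 344.9, 1.3]
ee_rot: [180.0, 0.0, 159.8]
force: [-0.0, -0.6, -0.1]
gripper_width: 59.5
gripper_force: 0.0
```

Call:
{"method": "step_arm", "body": {
  "plan": [0, 0, 0, 0, 0, 0, 0, 0, 0, 0, 0, 0, 0, 0, 0, 0, 0, 0, 0, 0, 0, 0, 0, 0, 0, 0, 0, 0, 0, 0]
}}

```text
time_s: 10.83
ee_pos: [486.9, 344.7, 1.2]
ee_rot: [-180.0, 0.0, 159.8]
force: [-0.5, -2.2, 1.2]
gripper_width: 39.6
gripper_force: 30.0
```

The stone is gripped (39.6 mm, 30 N). Lift, shift over the recess, turn by -62.9°.

Call:
{"method": "step_arm", "body": {
  "plan": [0, 0, -1, 0, 0, 0, 0, 0, -3, 0, 0, 0, 0, 0, -3.5, 0, 0, 0, 0, 0, -3, 0, 0, 0, 0, 0, -1.5, 0, 0, 0]
}}

```text
time_s: 11.25
ee_pos: [488.6, 346.1, 125.8]
ee_rot: [179.7, 0.2, 159.8]
force: [0.3, 0.2, -1.4]
gripper_width: 39.6
gripper_force: 30.0
```

Call:
{"method": "step_arm", "body": {
  "plan": [-1, -2.1, 0, 0, 0, 0, -1.5, -3.3, 0, 0, 0, 0.11, -1.5, -3.3, 0, 0, 0, 0, -1.5, -3.3, 0, 0, 0, 0, -1.5, -3.3, 0, 0, 0, 0]
}}

```text
time_s: 11.67
ee_pos: [487.5, 175.5, 121.6]
ee_rot: [180.0, 0.0, 153.6]
force: [1.0, -0.5, -2.3]
gripper_width: 39.9
gripper_force: 30.0
```

Call:
{"method": "step_arm", "body": {
  "plan": [-2.2, -3.2, 0, 0, 0, 0, -2.2, -3.2, 0, 0, 0, 0, -2.2, -3.2, 0, 0, 0, 0, -2.2, -3.2, 0, 0, 0, 0, -2.2, -3.2, 0, 0, 0, 0]
}}

```text
time_s: 12.08
ee_pos: [515.1, -17.1, 121.9]
ee_rot: [180.0, 0.0, 153.5]
force: [0.7, 0.0, -1.6]
gripper_width: 39.9
gripper_force: 30.0
```

Call:
{"method": "step_arm", "body": {
  "plan": [0, 0, 0, 0, 0, 0.11, 0, 0, 0, 0, 0, 0.11, 0, 0, 0, 0, 0, 0.11, 0, 0, 0, 0, 0, 0.11, 0, 0, 0, 0, 0, 0.11]
}}

```text
time_s: 12.5
ee_pos: [515.1, -15.5, 121.6]
ee_rot: [180.0, -0.0, 121.7]
force: [-0.8, 0.3, -0.7]
gripper_width: 39.5
gripper_force: 30.0
```

Call:
{"method": "step_arm", "body": {
  "plan": [0, 0, 0, 0, 0, 0.11, 0, 0, 0, 0, 0, 0.11, 0, 0, 0, 0, 0, 0.11, 0, 0, 0, 0, 0, 0.108, 0, 0, 0, 0, 0, 0]
}}

```text
time_s: 12.92
ee_pos: [515.1, -15.3, 121.6]
ee_rot: [180.0, -0.0, 96.8]
force: [0.4, -0.2, -2.0]
gripper_width: 39.7
gripper_force: 30.0
```

Call:
{"method": "step_arm", "body": {
  "plan": [0, 0, 0, 0, 0, 0, 0, 0, 0, 0, 0, 0, 0, 0, 0, 0, 0, 0]
}}

```text
time_s: 13.17
ee_pos: [515.2, -15.3, 121.4]
ee_rot: [180.0, 0.0, 97.0]
force: [0.1, 0.2, -1.8]
gripper_width: 40.1
gripper_force: 30.0
```

Run:
```python
from h import *
np.set_printoptions(precision=1,suppress=True)
s=viewer.grab_frame('side'); t=viewer.grab_frame('top')
st=sensors.state(); print(st['ee_pos'],st['ee_rot'],st['gripper_width'],st['force'])
np.savez('f2.npz',t=t['img'],s=s['img'])
for f in(t,s):
    print([(np.round(d['location']),round(d['score'],2)) for d in viewer.boxes_of('stone',f)[:3]], proj(f,[514,-17,120]))
a=cv2.resize(t['img'][150:270,270:450],None,fx=2.2,fy=2.2,interpolation=cv2.INTER_CUBIC)
b=cv2.resize(s['img'][90:260,270:450],None,fx=2.2,fy=2.2,interpolation=cv2.INTER_CUBIC)
H=max(a.shape[0],b.shape[0]);p=lambda x:np.pad(x,((0,H-x.shape[0]),(0,0),(0,0)))
cv2.imwrite('pics/m5.png',np.hstack([p(a),p(b)])[:,:,::-1])
```

```text
[515.2 -15.4 121.3] [180.   0.  97.] 39.624888128187294 [ 0.5  0.1 -3.3]
[(array([163., 238.]), 0.7), (array([428., 139.]), 0.5)] [np.float64(334.40250788341217), np.float64(214.0036951584798)]
[(array([280., 332.]), 0.61), (array([336., 188.]), 0.55)] [np.float64(336.06390039405477), np.float64(191.56516132674216)]
```

View pics/m5.png

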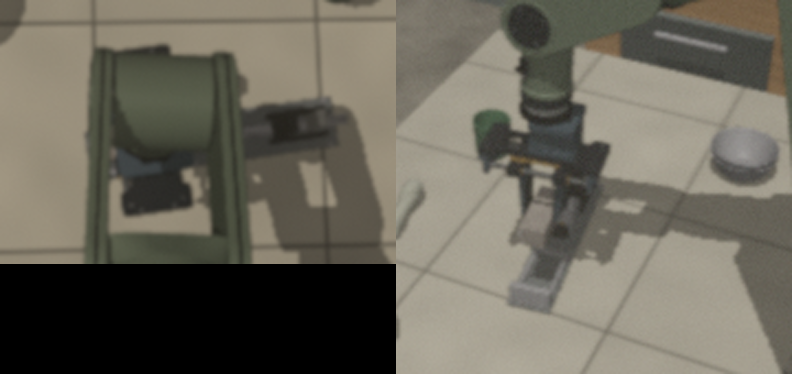

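The stone hangs over the holder (side px ~(335,192)); the top view is blocked by the arm. I fit the stone's visible near end in the side view against the holder in that view.

```bash
cat > m.py <<'E'
from h import *
np.set_printoptions(precision=1,suppress=True)
NEAR=[((55,-20,0),(55,20,0)),((55,-20,32),(55,20,32)),((55,-20,0),(55,-20,32)),((55,20,0),(55,20,32)),((55,20,32),(20,20,32)),((55,-20,32),(20,-20,32)),((55,20,0),(20,20,0))]
HB=[e for e in HOLD]
def hold(p): # stone centre in holder frame
    a=np.radians(96.9); d=np.array(p[:2])-[525.3,-109.4]; return d@[np.cos(a),np.sin(a)], d@[-np.sin(a),np.cos(a)]
E
python3 - <<'E'
from m import *
s=viewer.grab_frame('side'); prep(s,.7)
for z in(90,100,110,120,130,140,150):
    q=fit([514,-17-(z-120)*.9,z,97],NEAR,[s],(1,1,0,0),8); print(z,*q,hold(q[0]))
print(fit([514,-17,120,97],NEAR,[s],(1,1,1,1),6))
print('hold side',fit([525,-110,0,96.9],HOLD[:2]+HOLD[4:6],[s],(1,1,0,1),3))
x0,y0,k=305,160,9
im=cv2.resize(s['img'][y0:y0+66,x0:x0+62],None,fx=k,fy=k,interpolation=cv2.INTER_CUBIC)
q=fit([514,-17,120,97],NEAR,[s],(1,1,0,0),8)[0]; Rz=R.from_euler('z',q[3],degrees=True).as_matrix()
for a,b in NEAR: cv2.line(im,*[tuple(int(round((c-d)*k+k/2)) for c,d in zip(proj(s,Rz@np.array(w,float)+q[:3]),(x0,y0))) for w in(a,b)],(0,255,0),1)
cv2.imwrite('pics/m6.png',im[:,:,::-1])
E
```

```text
90 [529.6 -11.8  90.   97. ] -479.85039381561677 (np.float64(96.33332344853311), np.float64(-15.982334103222001))
100 [524.7  -1.  100.   97. ] -484.1361233883722 (np.float64(107.67404249475295), np.float64(-12.382691609426216))
110 [519.8   9.8 110.   97. ] -488.19690029368235 (np.float64(119.02131719008624), np.float64(-8.827119615378372))
120 [520.9 -13.9 120.   97. ] -463.8528612625313 (np.float64(95.38079601572183), np.float64(-7.136990054634579))
130 [524.1 -40.1 130.   97. ] -532.9655316902731 (np.float64(68.93735862957396), np.float64(-7.084674724218064))
140 [519.2 -29.  140.   97. ] -547.1315200219788 (np.float64(80.5565787586659), np.float64(-3.5657286551293557))
150 [523.5 -79.8 150.   97. ] -619.4592300643635 (np.float64(29.55263471723057), np.float64(-1.7810020249050265))
(array([427.1, 188. , 304.8,  94.5]), np.float64(-638.213877618573))
hold side (array([520.4, -87.1,   0. ,  96.1]), np.float64(-1463.4511127902813))
```

Call:
{"method": "step_arm", "body": {
  "plan": [0, 0, 2, 0, 0, 0, 0, 0, 2.5, 0, 0, 0, 0, 0, 2, 0, 0, 0, 0, 0, 0.5, 0, 0, 0, 0, 0, 0, 0, 0, 0]
}}

```text
time_s: 13.83
ee_pos: [514.1, -15.3, 49.9]
ee_rot: [-179.8, -0.0, 96.9]
force: [-0.4, -0.4, -1.9]
gripper_width: 39.5
gripper_force: 30.0
```

Run:
```python
from m import *
s=viewer.grab_frame('side'); st=sensors.state(); print(st['ee_pos'],st['ee_rot'],st['force'])
np.savez('f3.npz',s=s['img'])
x0,y0,k=310,165,11
im=cv2.resize(s['img'][y0:y0+54,x0:x0+54],None,fx=k,fy=k,interpolation=cv2.INTER_CUBIC)
im=cv2.convertScaleAbs(im,alpha=1.5,beta=-20)
zb=st['ee_pos'][2]-1.2; q=np.array([514.2,-17.1,zb,97]); Rz=R.from_euler('z',97,degrees=True).as_matrix()
P=lambda W:tuple(int(round((c-d)*k+k/2)) for c,d in zip(proj(s,W),(x0,y0)))
for a,b in NEAR: cv2.line(im,*[P(Rz@np.array(w,float)+q[:3]) for w in(a,b)],(0,255,0),1)
Rh=R.from_euler('z',96.9,degrees=True).as_matrix()
for a,b in HOLD: cv2.line(im,*[P(Rh@np.array(w,float)+[525.3,-109.4,0]) for w in(a,b)],(255,0,0),1)
for w in NEAR[1][0],NEAR[1][1],NEAR[0][0],NEAR[0][1]: print(w,P(Rz@np.array(w,float)+q[:3]))
cv2.imwrite('pics/m7.png',np.ascontiguousarray(im[:,:,::-1]))
# local scale: mm moves -> crop px
for d in([10,0,0],[0,10,0],[0,0,10]): print(d,np.array(P(q[:3]+d))-P(q[:3]))
```

```text
[515.2 -15.4  51.2] [-180.    -0.    96.9] [-0.   0.3 -0.4]
(55, -20, 32) (171, 490)
(55, 20, 32) (298, 519)
(55, -20, 0) (170, 569)
(55, 20, 0) (295, 597)
[10, 0, 0] [-29  -9]
[0, 10, 0] [-13  19]
[0, 0, 10] [  1 -24]
```

View pics/m7.png

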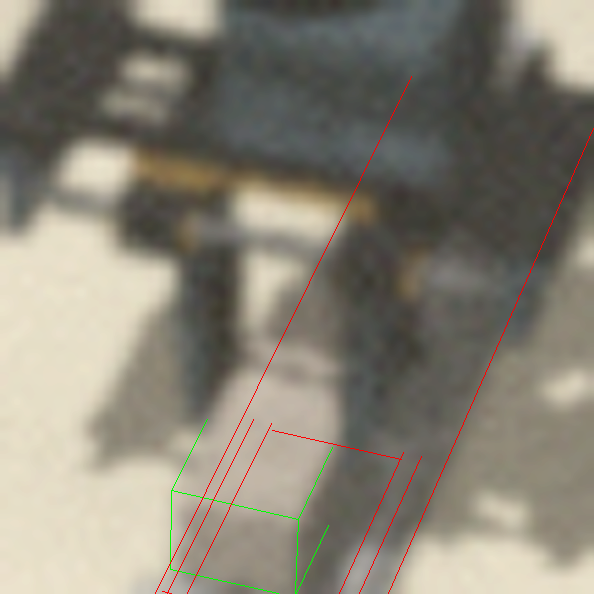

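The overlay with the predicted pose fits within about 2 mm: near top edge seen at ~(183,480)-(298,514) against the predicted (171,490)-(298,519). A tight local fit refines it.

Run:
```python
from m import *
s=viewer.grab_frame('side'); s['img']=np.load('f3.npz')['s']
for sm in(.7,1.0):
    prep(s,sm)
    for E,n in((NEAR,'all'),(NEAR[1:3]+NEAR[4:6],'top'),(NEAR[:6],'no')):
        g=[(score((514.2+a,-17.1+b,50,97),E,[s]),a,b) for a in np.arange(-7,7.1,.5) for b in np.arange(-9,9.1,.5)]
        g.sort(); print(sm,n,[(round(x[0]),x[1],x[2]) for x in g[:4]], hold((514.2+g[0][1],-17.1+g[0][2])))
# holder stop in side view: profile along holder x on plate edges
prep(s,.8)
g=[(score((525.3+a,-109.4+b,0,96.9),HOLD[:2]+HOLD[4:6]+[((150,-30,42),(150,30,42))],[s]),a,b) for a in np.arange(-6,6.1,1) for b in np.arange(-6,6.1,1)]
g.sort(); print(g[:4])
```

```text
0.7 all [(-479, np.float64(-2.5), np.float64(6.5)), (-478, np.float64(-2.5), np.float64(6.0)), (-478, np.float64(-2.5), np.float64(7.0)), (-478, np.float64(-3.0), np.float64(6.5))] (np.float64(99.71828639078042), np.float64(1.631980173377235))
0.7 top [(-284, np.float64(-2.0), np.float64(0.5)), (-284, np.float64(-2.0), np.float64(1.0)), (-284, np.float64(-2.0), np.float64(0.0)), (-284, np.float64(-2.0), np.float64(1.5))] (np.float64(93.70167391978643), np.float64(1.8564225354203938))
0.7 no [(-468, np.float64(-3.0), np.float64(6.5)), (-468, np.float64(-3.0), np.float64(7.0)), (-467, np.float64(-3.5), np.float64(7.0)), (-467, np.float64(-3.5), np.float64(6.5))] (np.float64(99.77835481019774), np.float64(2.128358844341957))
1.0 all [(-408, np.float64(-5.0), np.float64(6.5)), (-408, np.float64(-5.0), np.float64(7.0)), (-407, np.float64(-4.5), np.float64(6.5)), (-406, np.float64(-5.0), np.float64(6.0))] (np.float64(100.01862848786703), np.float64(4.113873528200848))
1.0 top [(-254, np.float64(-2.0), np.float64(-0.5)), (-254, np.float64(-2.0), np.float64(-1.0)), (-254, np.float64(-2.0), np.float64(0.0)), (-253, np.float64(-1.5), np.float64(-0.5))] (np.float64(92.70891657785698), np.float64(1.976559374255041))
1.0 no [(-399, np.float64(-3.0), np.float64(6.5)), (-399, np.float64(-3.5), np.float64(6.5)), (-399, np.float64(-3.5), np.float64(7.0)), (-398, np.float64(-3.0), np.float64(7.0))] (np.float64(99.77835481019774), np.float64(2.128358844341957))
[(np.float64(-1163.7910172895083), np.float64(-6.0), np.float64(-3.0)), (np.float64(-1163.4785986700076), np.float64(-6.0), np.float64(-4.0)), (np.float64(-1158.1937877195999), np.float64(-6.0), np.float64(-2.0)), (np.float64(-1156.12290782596), np.float64(-6.0), np.float64(-5.0))]
```

Call:
{"method": "step_arm", "body": {
  "plan": [-0.25, 0.1, 0, 0, 0, 0, 0, 0, 1, 0, 0, 0, 0, 0, 1, 0, 0, 0, 0, 0, 0.8, 0, 0, 0, 0, 0, 0, 0, 0, 0]
}}

```text
time_s: 14.35
ee_pos: [515.2, -18.0, 21.3]
ee_rot: [-179.8, 0.0, 97.0]
force: [0.6, -1.6, -3.0]
gripper_width: 40.0
gripper_force: 30.0
```

Call:
{"method": "step_arm", "body": {
  "plan": [0, 0, 0.15, 0, 0, 0, 0, 0, 0.15, 0, 0, 0, 0, 0, 0.15, 0, 0, 0, 0, 0, 0, 0, 0, 0]
}}

```text
time_s: 14.68
ee_pos: [516.8, -17.8, 18.7]
ee_rot: [180.0, 0.0, 96.9]
force: [1.8, -2.6, -2.2]
gripper_width: 39.9
gripper_force: 30.0
```

Call:
{"method": "step_arm", "body": {
  "plan": [0, 0, 0.15, 0, 0, 0, 0, 0, 0, 0, 0, 0, 0, 0, 0, 0, 0, 0]
}}

```text
time_s: 14.93
ee_pos: [516.8, -17.8, 17.4]
ee_rot: [180.0, 0.0, 96.9]
force: [1.5, -2.0, -2.5]
gripper_width: 39.7
gripper_force: 30.0
```

Call:
{"method": "step_arm", "body": {
  "plan": [0, 0, 0.15, 0, 0, 0, 0, 0, 0, 0, 0, 0, 0, 0, 0, 0, 0, 0]
}}

```text
time_s: 15.18
ee_pos: [516.6, -17.8, 15.8]
ee_rot: [180.0, 0.0, 96.9]
force: [0.3, -1.2, -0.5]
gripper_width: 39.5
gripper_force: 30.0
```

Call:
{"method": "step_arm", "body": {
  "plan": [0, 0, 0.15, 0, 0, 0, 0, 0, 0, 0, 0, 0, 0, 0, 0, 0, 0, 0]
}}

```text
time_s: 15.43
ee_pos: [516.5, -17.8, 14.1]
ee_rot: [180.0, 0.0, 96.9]
force: [0.2, -2.1, -1.9]
gripper_width: 39.6
gripper_force: 30.0
```

Call:
{"method": "step_arm", "body": {
  "plan": [0, 0, 0.15, 0, 0, 0, 0, 0, 0, 0, 0, 0, 0, 0, 0, 0, 0, 0]
}}

```text
time_s: 15.68
ee_pos: [516.5, -17.8, 12.6]
ee_rot: [-180.0, 0.0, 96.9]
force: [1.3, -2.1, -2.2]
gripper_width: 39.7
gripper_force: 30.0
```

In between the walls (11 mm by the reading), no jamming. Down the rest.

Call:
{"method": "step_arm", "body": {
  "plan": [0, 0, 0.15, 0, 0, 0, 0, 0, 0, 0, 0, 0, 0, 0, 0, 0, 0, 0]
}}

```text
time_s: 15.93
ee_pos: [516.5, -17.8, 11.1]
ee_rot: [180.0, 0.0, 96.9]
force: [0.8, -2.8, -2.1]
gripper_width: 39.2
gripper_force: 30.0
```

Call:
{"method": "step_arm", "body": {
  "plan": [0, 0, 0.15, 0, 0, 0, 0, 0, 0, 0, 0, 0, 0, 0, 0, 0, 0, 0]
}}

```text
time_s: 16.18
ee_pos: [516.5, -17.8, 9.6]
ee_rot: [180.0, 0.0, 96.9]
force: [0.6, -3.1, -2.7]
gripper_width: 39.7
gripper_force: 30.0
```

Call:
{"method": "step_arm", "body": {
  "plan": [0, 0, 0.1, 0, 0, 0, 0, 0, 0, 0, 0, 0, 0, 0, 0, 0, 0, 0]
}}

```text
time_s: 16.43
ee_pos: [516.6, -17.8, 9.2]
ee_rot: [180.0, 0.0, 96.9]
force: [-0.8, -4.3, 4.2]
gripper_width: 39.8
gripper_force: 30.0
```

Call:
{"method": "step_arm", "body": {
  "plan": [0, 0, 0.1, 0, 0, 0, 0, 0, 0, 0, 0, 0, 0, 0, 0, 0, 0, 0]
}}

```text
time_s: 16.68
ee_pos: [516.7, -17.8, 9.2]
ee_rot: [180.0, 0.0, 96.9]
force: [-2.4, -3.6, 12.0]
gripper_width: 39.8
gripper_force: 30.0
```

Call:
{"method": "step_arm", "body": {
  "plan": [0, 0, 0.04, 0, 0, 0, 0, 0, 0, 0, 0, 0, 0, 0, 0, 0, 0, 0]
}}

```text
time_s: 16.93
ee_pos: [516.7, -17.8, 9.2]
ee_rot: [180.0, 0.0, 96.9]
force: [-3.3, -2.8, 14.9]
gripper_width: 39.6
gripper_force: 30.0
```

Call:
{"method": "step_arm", "body": {
  "plan": [0, 0, -0.14, 0, 0, 0, 0, 0, 0, 0, 0, 0, 0, 0, 0, 0, 0, 0, 0, 0, 0, 0, 0, 0],
  "hand": 6
}}

```text
time_s: 17.27
ee_pos: [516.3, -17.3, 8.4]
ee_rot: [-180.0, -0.0, 96.9]
force: [-0.8, 1.4, -0.4]
gripper_width: 60.0
gripper_force: 0.0
```

Call:
{"method": "step_arm", "body": {
  "plan": [0, 0, -0.5, 0, 0, 0, 0, 0, -1.5, 0, 0, 0, 0, 0, -2, 0, 0, 0, 0, 0, -0.5, 0, 0, 0, 0, 0, 0, 0, 0, 0]
}}

```text
time_s: 17.68
ee_pos: [517.9, -17.7, 55.2]
ee_rot: [179.8, 0.0, 96.9]
force: [-0.1, -0.6, -0.5]
gripper_width: 60.0
gripper_force: 0.0
```

Call:
{"method": "step_arm", "body": {
  "plan": [0, 0, 0, 0, 0, 0, 0, 0, 0, 0, 0, 0, 0, 0, 0, 0, 0, 0, 0, 0, 0, 0, 0, 0, 0, 0, 0, 0, 0, 0],
  "hand": 0.5
}}

```text
time_s: 18.1
ee_pos: [516.1, -17.7, 53.1]
ee_rot: [-179.9, -0.0, 96.9]
force: [0.0, -0.6, 0.2]
gripper_width: 29.6
gripper_force: 0.0
```

Call:
{"method": "step_arm", "body": {
  "plan": [0, 0, 0, 0, 0, 0, 0, 0, 0.8, 0, 0, 0, 0, 0, 0.7, 0, 0, 0, 0, 0, 0, 0, 0, 0]
}}

```text
time_s: 18.43
ee_pos: [515.1, -17.6, 36.9]
ee_rot: [-179.8, -0.0, 96.9]
force: [-0.9, 0.0, 0.1]
gripper_width: 5.5
gripper_force: 0.0
```

Call:
{"method": "step_arm", "body": {
  "plan": [0, 0, 0.3, 0, 0, 0, 0, 0, 0.2, 0, 0, 0, 0, 0, 0, 0, 0, 0]
}}

```text
time_s: 18.68
ee_pos: [516.2, -17.7, 33.3]
ee_rot: [-180.0, -0.0, 96.9]
force: [-0.1, 0.0, 0.7]
gripper_width: 5.2
gripper_force: 0.0
```

Call:
{"method": "step_arm", "body": {
  "plan": [0, 0, 0.2, 0, 0, 0, 0, 0, 0, 0, 0, 0, 0, 0, 0, 0, 0, 0]
}}

```text
time_s: 18.93
ee_pos: [516.5, -17.7, 31.8]
ee_rot: [180.0, 0.0, 96.9]
force: [-0.2, -0.1, 0.6]
gripper_width: 5.1
gripper_force: 0.0
```

Call:
{"method": "step_arm", "body": {
  "plan": [0, 0, 0.2, 0, 0, 0, 0, 0, 0, 0, 0, 0, 0, 0, 0, 0, 0, 0]
}}

```text
time_s: 19.18
ee_pos: [516.5, -17.7, 29.7]
ee_rot: [-180.0, 0.0, 96.9]
force: [-0.1, 0.7, 0.0]
gripper_width: 5.3
gripper_force: 0.0
```

Call:
{"method": "step_arm", "body": {
  "plan": [0, 0, 0.2, 0, 0, 0, 0, 0, 0, 0, 0, 0, 0, 0, 0, 0, 0, 0]
}}

```text
time_s: 19.43
ee_pos: [516.4, -17.7, 27.6]
ee_rot: [-180.0, 0.0, 96.9]
force: [0.3, 0.6, -0.9]
gripper_width: 5.4
gripper_force: 0.0
```

Call:
{"method": "step_arm", "body": {
  "plan": [0, 0, 0.15, 0, 0, 0, 0, 0, 0, 0, 0, 0, 0, 0, 0, 0, 0, 0]
}}

```text
time_s: 19.68
ee_pos: [516.5, -17.8, 26.2]
ee_rot: [-180.0, 0.0, 96.9]
force: [-0.4, 0.5, -0.4]
gripper_width: 5.3
gripper_force: 0.0
```

Call:
{"method": "step_arm", "body": {
  "plan": [0, 0, 0.15, 0, 0, 0, 0, 0, 0, 0, 0, 0, 0, 0, 0, 0, 0, 0]
}}

```text
time_s: 19.93
ee_pos: [516.5, -17.7, 24.7]
ee_rot: [-180.0, 0.0, 96.9]
force: [0.3, -0.2, 0.4]
gripper_width: 5.1
gripper_force: 0.0
```

Call:
{"method": "step_arm", "body": {
  "plan": [0, 0, 0.15, 0, 0, 0, 0, 0, 0, 0, 0, 0, 0, 0, 0, 0, 0, 0]
}}

```text
time_s: 20.18
ee_pos: [516.5, -17.7, 23.2]
ee_rot: [-180.0, 0.0, 96.9]
force: [0.8, -0.2, 0.1]
gripper_width: 4.9
gripper_force: 0.0
```

Call:
{"method": "step_arm", "body": {
  "plan": [0, 0, 0.15, 0, 0, 0, 0, 0, 0, 0, 0, 0, 0, 0, 0, 0, 0, 0]
}}

```text
time_s: 20.43
ee_pos: [516.4, -17.7, 21.7]
ee_rot: [-180.0, 0.0, 96.9]
force: [-0.0, 0.7, 0.6]
gripper_width: 4.8
gripper_force: 0.0
```

Call:
{"method": "step_arm", "body": {
  "plan": [0, 0, 0.15, 0, 0, 0, 0, 0, 0, 0, 0, 0, 0, 0, 0, 0, 0, 0]
}}

```text
time_s: 20.68
ee_pos: [516.4, -17.7, 20.1]
ee_rot: [-180.0, 0.0, 96.9]
force: [-0.2, 0.5, 1.1]
gripper_width: 4.9
gripper_force: 0.0
```

Call:
{"method": "step_arm", "body": {
  "plan": [0, 0, 0.15, 0, 0, 0, 0, 0, 0, 0, 0, 0, 0, 0, 0, 0, 0, 0]
}}

```text
time_s: 20.93
ee_pos: [516.8, -17.7, 19.1]
ee_rot: [180.0, 0.0, 96.9]
force: [-1.1, -1.0, 3.4]
gripper_width: 4.8
gripper_force: 1.8
```

Contact at reading 19.1: real fingertip height = reading + 21 mm. Press on the stone top.

Call:
{"method": "step_arm", "body": {
  "plan": [0, 0, 0.12, 0, 0, 0, 0, 0, 0, 0, 0, 0, 0, 0, 0, 0, 0, 0]
}}

```text
time_s: 21.18
ee_pos: [516.8, -17.7, 19.0]
ee_rot: [179.9, 0.0, 96.9]
force: [-3.5, -0.2, 12.9]
gripper_width: 5.3
gripper_force: 6.4
```

Call:
{"method": "step_arm", "body": {
  "plan": [0, 0, 0, 0, 0, 0, 0, 0, 0, 0, 0, 0]
}}

```text
time_s: 21.35
ee_pos: [516.9, -17.8, 19.1]
ee_rot: [179.9, 0.0, 96.9]
force: [-3.0, 0.7, 12.7]
gripper_width: 5.1
gripper_force: 6.4
```

Run:
```python
from m import *
a=np.radians(96.9); u=np.array([np.cos(a),np.sin(a)])
o=np.array([525.3,-109.4])
for X in(-101,-138,-119): print(X,o+u*X)
```

```text
-101 [ 537.4 -209.7]
-138 [ 541.9 -246.4]
-119 [ 539.6 -227.5]
```

Call:
{"method": "step_arm", "body": {
  "plan": [0, 0, -1, 0, 0, 0, 0, 0, -3, 0, 0, 0, 0, 0, -3.5, 0, 0, 0, 0, 0, -3, 0, 0, 0, 0, 0, -1.5, 0, 0, 0],
  "hand": 5
}}

```text
time_s: 21.77
ee_pos: [518.4, -17.8, 141.5]
ee_rot: [179.6, 0.1, 96.9]
force: [0.6, -0.6, 0.3]
gripper_width: 35.7
gripper_force: 0.0
```

```bash
cat >> m.py <<'E'
RH=R.from_euler('z',96.9,degrees=True).as_matrix(); OH=np.array([525.3,-109.4,0])
def prof(f,x0,x1,z,y=(-12,12),dx=1.):
    xs=np.arange(x0,x1,dx); g=f['img'].astype(np.float32); out=[]
    for x in xs:
        P=np.array([proj(f,RH@[x,yy,z]+OH) for yy in np.linspace(y[0],y[1],9)],np.float32)
        out.append(cv2.remap(g,P[:,0].reshape(-1,1),P[:,1].reshape(-1,1),cv2.INTER_LINEAR).reshape(-1,3).mean(0))
    return xs,np.array(out)
def show(f,x0,x1,z,**k):
    xs,o=prof(f,x0,x1,z,dx=3,**k); print(' '.join(f'{int(x)}:{int(v.mean())}{"*" if v[0]-v[2]>22 else ""}' for x,v in zip(xs,o)))
E
python3 - <<'E'
from m import *
s=viewer.grab_frame('side'); t=viewer.grab_frame('top')
st=sensors.state(); print(st['ee_pos'])
print('tip mid side z39',atz(s,(296.5,290),39))
z=np.load('f0.npz'); t0=dict(t); t0['img']=z['t']; s0=dict(s); s0['img']=z['s']
show(t0,-75,45,45); show(t,-75,45,45); show(s0,-75,45,45); show(s,-75,45,45)
print('stop/stone top view'); show(t,25,165,40); show(s,25,165,40)
E
```

```text
[518.7 -17.8 140.7]
tip mid side z39 [471.7 350.1  39. ]
-75:92 -72:94 -69:95 -66:95 -63:95 -60:93 -57:90 -54:90 -51:90 -48:85 -45:74 -42:68 -39:76 -36:94 -33:107 -30:111 -27:108 -24:94 -21:78 -18:73 -15:70* -12:67* -9:61* -6:51 -3:44 0:44 3:56 6:72 9:80 12:82 15:82 18:82 21:83 24:82 27:80 30:80 33:88 36:91 39:86 42:82
-75:63 -72:63 -69:63 -66:63 -63:62 -60:61 -57:62 -54:67 -51:72 -48:73 -45:68 -42:59 -39:60 -36:69 -33:74 -30:75 -27:69 -24:59 -21:53 -18:50 -15:50 -12:54 -9:57 -6:60 -3:62 0:62 3:62 6:62 9:63 12:63 15:62 18:61 21:60 24:59 27:58 30:58 33:57 36:57 39:56 42:56
-75:77 -72:83 -69:90 -66:95 -63:99 -60:102 -57:104 -54:106 -51:108 -48:111 -45:116 -42:122 -39:129 -36:133 -33:133 -30:130 -27:124 -24:118 -21:114 -18:111 -15:109 -12:105 -9:98 -6:88 -3:76 0:67 3:62 6:60 9:59 12:60 15:61 18:63 21:66 24:69 27:75 30:83 33:91 36:98 39:103 42:106
-75:72 -72:73 -69:75 -66:76 -63:76 -60:77 -57:77 -54:78 -51:79 -48:79 -45:81 -42:84 -39:87 -36:90 -33:92 -30:93 -27:93 -24:92 -21:91 -18:90 -15:88 -12:84 -9:78 -6:71 -3:63 0:58 3:56 6:55 9:55 12:55 15:55 18:57 21:59 24:62 27:67 30:75 33:81 36:88 39:98 42:109
stop/stone top view
25:58 28:57 31:57 34:57 37:56 40:56 43:55 46:54 49:53 52:53 55:53 58:53 61:52 64:52 67:52 70:51 73:51 76:50 79:49 82:48 85:46 88:46 91:46 94:47 97:49 100:51 103:53 106:56 109:59 112:61 115:62 118:63 121:69 124:80 127:85 130:80 133:77 136:74 139:67 142:60 145:63 148:72 151:78 154:84 157:93 160:100 163:113
25:77 28:83 31:91 34:101 37:112 40:125 43:133 46:136 49:137 52:137 55:138 58:137 61:137 64:137 67:137 70:137 73:136 76:136 79:136 82:135 85:136 88:136 91:135 94:134 97:134 100:133 103:133 106:132 109:131 112:132 115:132 118:132 121:132 124:132 127:133 130:133 133:133 136:132 139:132 142:132 145:133 148:136 151:138 154:136 157:131 160:124 163:120
```

Run:
```python
from m import *
s=viewer.grab_frame('side'); x0,y0,k=310,165,11
P=lambda W:tuple(int(round((c-d)*k+k/2)) for c,d in zip(proj(s,W),(x0,y0)))
T=rot([180,0,97.])
for off in(0,8,16):
    for sg in(-20,20):
        print(off,sg,'tip edges/centre',[P(np.array([515.2,-15.4,72.2])+T@[off+e,sg,0.]) for e in(-16,0,16)],'outer',P(np.array([515.2,-15.4,72.2])+T@[off,sg*1.67,0.]))
```

```text
0 -20 tip edges/centre [(359, 401), (344, 433), (329, 465)] outer (386, 442)
0 20 tip edges/centre [(237, 375), (221, 406), (205, 437)] outer (180, 397)
8 -20 tip edges/centre [(352, 417), (337, 449), (322, 481)] outer (378, 458)
8 20 tip edges/centre [(229, 390), (213, 422), (197, 453)] outer (172, 412)
16 -20 tip edges/centre [(344, 433), (329, 465), (314, 498)] outer (371, 474)
16 20 tip edges/centre [(221, 406), (205, 437), (189, 470)] outer (164, 428)
```

XY offset is about 0; only the height differs. Jaw starts at about 21 mm, with the pad face ~36 mm from the stone. Move over the trigger/post and turn by -90°.

Call:
{"method": "step_arm", "body": {
  "plan": [-4, 0, 0, 0, 0, 0, -4, 0, 0, 0, 0, 0, -4, 0, 0, 0, 0, 0, -4, 0, 0, 0, 0, 0, -4.1, -0.1, 0, 0, 0, 0],
  "hand": 8.6,
  "newtons": 25
}}

```text
time_s: 22.33
ee_pos: [538.6, -218.5, 135.3]
ee_rot: [-179.8, -0.1, 97.0]
force: [0.7, 0.1, 0.3]
gripper_width: 80.7
gripper_force: 0.0
```

Call:
{"method": "step_arm", "body": {
  "plan": [0, 0, 0, 0, 0, 0.12, 0, 0, 0, 0, 0, 0.12, 0, 0, 0, 0, 0, 0.12, 0, 0, 0, 0, 0, 0.12, 0, 0, 0, 0, 0, 0.12]
}}

```text
time_s: 22.75
ee_pos: [538.4, -217.1, 135.0]
ee_rot: [-179.7, 0.0, 62.2]
force: [0.2, 0.1, -0.6]
gripper_width: 86.0
gripper_force: 0.0
```

Call:
{"method": "step_arm", "body": {
  "plan": [0, 0, 0, 0, 0, 0.12, 0, 0, 0, 0, 0, 0.12, 0, 0, 0, 0, 0, 0.12, 0, 0, 0, 0, 0, 0.12, 0, 0, 0, 0, 0, 0.12]
}}

```text
time_s: 23.17
ee_pos: [538.5, -216.8, 135.1]
ee_rot: [-179.8, 0.2, 27.8]
force: [0.2, 0.1, -0.6]
gripper_width: 86.1
gripper_force: 0.0
```

Call:
{"method": "step_arm", "body": {
  "plan": [0, 0, 0, 0, 0, 0.12, 0, 0, 0, 0, 0, 0.12, 0, 0, 0, 0, 0, 0.12, 0, 0, 0, 0, 0, 0.011, 0, 0, 0, 0, 0, 0]
}}

```text
time_s: 23.58
ee_pos: [538.8, -217.0, 135.8]
ee_rot: [-179.9, 0.2, 7.1]
force: [0.4, 0.2, 0.1]
gripper_width: 85.9
gripper_force: 0.0
```

Call:
{"method": "step_arm", "body": {
  "plan": [0, 0, 0, 0, 0, 0, 0, 0, 0, 0, 0, 0]
}}

```text
time_s: 23.75
ee_pos: [539.5, -217.2, 136.9]
ee_rot: [-180.0, 0.1, 7.0]
force: [-0.3, 0.3, -0.7]
gripper_width: 85.4
gripper_force: 0.0
```

Run:
```python
from m import *
s=viewer.grab_frame('side'); t=viewer.grab_frame('top')
st=sensors.state(); print(st['ee_pos'],st['ee_rot'],hold(st['ee_pos']))
for f in (t,s):
  for n in('trigger_grip','post_grip','pad_face','stone'): print(n,[(np.round(d['location'],1),round(d['score'],2)) for d in viewer.pinpoint(n,f)[:2]])
show(t,-75,60,45); show(t,25,165,40); show(s,-75,60,45)
```

```text
[ 539.6 -217.3  137.3] [-180.    0.    7.] (np.float64(-108.85971941355453), np.float64(-1.2794854857696525))
trigger_grip []
post_grip [(array([401.3, 207.4]), 0.77)]
pad_face [(array([363.1, 215.9]), 0.56)]
stone [(array([331.5, 214.7]), 0.62), (array([165.1, 236.9]), 0.57)]
trigger_grip [(array([353.2, 162.3]), 0.51)]
post_grip [(array([349.7, 168.1]), 0.56)]
pad_face [(array([339.3, 203.5]), 0.7), (array([340.2, 193.2]), 0.61)]
stone [(array([279. , 335.8]), 0.67), (array([340.3, 216.6]), 0.54)]
-75:47 -72:48 -69:49 -66:58 -63:76 -60:90 -57:96 -54:97 -51:97 -48:91 -45:80 -42:73 -39:82 -36:102 -33:116 -30:121 -27:117 -24:101 -21:85 -18:78* -15:76* -12:72* -9:66* -6:55 -3:46 0:47 3:61 6:78 9:87 12:89 15:90 18:90 21:90 24:89 27:84 30:75 33:71 36:72 39:86 42:107 45:116* 48:117* 51:117* 54:117* 57:117*
25:87 28:79 31:72 34:71 37:78 40:97 43:113 46:117* 49:117* 52:117* 55:117* 58:117* 61:118* 64:118* 67:118* 70:117* 73:116* 76:116* 79:116* 82:116* 85:115* 88:115* 91:115* 94:115* 97:115* 100:114* 103:113* 106:112 109:111 112:111 115:111 118:111 121:111 124:111 127:112 130:113* 133:113* 136:113* 139:111* 142:110 145:107 148:105 151:113 154:121 157:121 160:116 163:120
-75:80 -72:85 -69:92 -66:97 -63:101 -60:104 -57:106 -54:108 -51:111 -48:114 -45:119 -42:126 -39:133 -36:136 -33:137 -30:134 -27:128 -24:122 -21:118 -18:115 -15:113 -12:109 -9:101 -6:89 -3:78 0:68 3:62 6:59 9:60 12:62 15:62 18:63 21:67 24:72 27:78 30:87 33:95 36:104 39:113 42:121 45:128 48:134 51:136 54:136 57:136
```

Top view is clear: stone end at holder x≈40 (so it is at the stop), jaw head -37…-23, pad face ≈+1…3. Target: jaw head front at about 24. Descend around trigger and post.

Call:
{"method": "step_arm", "body": {
  "plan": [0, 0, 1.5, 0, 0, 0, 0, 0, 1.5, 0, 0, 0, 0, 0, 1.2, 0, 0, 0, 0, 0, 0.8, 0, 0, 0, 0, 0, 0.8, 0, 0, 0]
}}

```text
time_s: 24.67
ee_pos: [539.7, -217.4, 79.0]
ee_rot: [180.0, 0.0, 6.9]
force: [0.2, -1.3, 0.1]
gripper_width: 86.2
gripper_force: 0.0
```

Call:
{"method": "step_arm", "body": {
  "plan": [0, 0, 0.8, 0, 0, 0, 0, 0, 0.8, 0, 0, 0, 0, 0, 0.8, 0, 0, 0, 0, 0, 0.8, 0, 0, 0, 0, 0, 0, 0, 0, 0]
}}

```text
time_s: 25.08
ee_pos: [538.7, -217.0, 45.8]
ee_rot: [-179.9, 0.2, 6.9]
force: [-0.9, 0.5, 0.4]
gripper_width: 85.7
gripper_force: 0.0
```

Call:
{"method": "step_arm", "body": {
  "plan": [0, 0, 0.6, 0, 0, 0, 0, 0, 0.5, 0, 0, 0, 0, 0, 0, 0, 0, 0, 0, 0, 0, 0, 0, 0]
}}

```text
time_s: 25.42
ee_pos: [539.7, -217.4, 36.4]
ee_rot: [-180.0, 0.0, 6.9]
force: [0.8, -0.6, 0.2]
gripper_width: 86.1
gripper_force: 0.0
```

Call:
{"method": "step_arm", "body": {
  "plan": [0, 0, 0, 0, 0, 0, 0, 0, 0, 0, 0, 0, 0, 0, 0, 0, 0, 0, 0, 0, 0, 0, 0, 0],
  "hand": 6.6
}}

```text
time_s: 25.75
ee_pos: [540.1, -218.2, 36.9]
ee_rot: [179.9, -0.0, 6.9]
force: [-0.1, -3.3, -0.7]
gripper_width: 66.4
gripper_force: 1.5
```

Call:
{"method": "step_arm", "body": {
  "plan": [0, 0, 0, 0, 0, 0, 0, 0, 0, 0, 0, 0],
  "hand": 6.2
}}

```text
time_s: 25.92
ee_pos: [540.1, -218.4, 36.9]
ee_rot: [179.9, -0.0, 6.9]
force: [0.3, -3.7, 0.6]
gripper_width: 62.0
gripper_force: 2.4
```

Call:
{"method": "step_arm", "body": {
  "plan": [0, 0, 0, 0, 0, 0, 0, 0, 0, 0, 0, 0],
  "hand": 5.8
}}

```text
time_s: 26.08
ee_pos: [540.1, -218.3, 36.9]
ee_rot: [179.9, -0.0, 6.9]
force: [-0.2, -5.2, 1.1]
gripper_width: 58.3
gripper_force: 2.6
```

Call:
{"method": "step_arm", "body": {
  "plan": [0, 0, 0, 0, 0, 0, 0, 0, 0, 0, 0, 0],
  "hand": 5.4
}}

```text
time_s: 26.25
ee_pos: [540.1, -218.4, 36.9]
ee_rot: [179.9, -0.0, 6.9]
force: [0.4, -5.4, 0.0]
gripper_width: 54.0
gripper_force: 2.7
```

Call:
{"method": "step_arm", "body": {
  "plan": [0, 0, 0, 0, 0, 0, 0, 0, 0, 0, 0, 0],
  "hand": 4.8
}}

```text
time_s: 26.42
ee_pos: [540.1, -218.4, 36.9]
ee_rot: [179.9, -0.0, 6.9]
force: [-0.1, -4.9, 0.0]
gripper_width: 48.1
gripper_force: 2.9
```

Call:
{"method": "step_arm", "body": {
  "plan": [0, 0, 0, 0, 0, 0, 0, 0, 0, 0, 0, 0],
  "hand": 4.2
}}

```text
time_s: 26.58
ee_pos: [540.1, -218.6, 36.9]
ee_rot: [179.9, -0.0, 6.9]
force: [-0.0, -5.8, 0.3]
gripper_width: 42.2
gripper_force: 3.0
```

Call:
{"method": "step_arm", "body": {
  "plan": [0, 0, 0, 0, 0, 0, 0, 0, 0, 0, 0, 0, 0, 0, 0, 0, 0, 0],
  "hand": 3.7
}}

```text
time_s: 26.83
ee_pos: [540.1, -218.6, 36.9]
ee_rot: [179.9, -0.0, 6.9]
force: [-0.8, -6.3, 0.5]
gripper_width: 37.0
gripper_force: 3.0
```

```bash
cat >> m.py <<'E'
def jaw(f):
    xs,o=prof(f,-60,60,47,y=(-10,10),dx=.5); v=o.mean(1); sm=np.convolve(v,np.ones(3)/3,'same')
    w=28; # 14 mm window brighter than neighbours
    sc=[sm[i:i+w].mean()-.5*(sm[i-10:i].mean()+sm[i+w:i+w+10].mean()) for i in range(12,len(sm)-w-12)]
    i=int(np.argmax(sc))+12; return xs[i],max(sc)
E
python3 - <<'E'
from m import *
t=viewer.grab_frame('top'); st=sensors.state(); print(st['ee_pos'],hold(st['ee_pos']),st['gripper_width'],st['gripper_force'])
z=np.load('f0.npz'); t0=dict(t); t0['img']=z['t']; print('jaw rear before',jaw(t0),'now',jaw(t))
show(t,-60,60,45)
E
```

```text
[ 540.1 -218.6   36.9] (np.float64(-110.18842908015347), np.float64(-1.5561953676476197)) 37.27638796922763 2.952549308538437
jaw rear before (np.float64(-36.5), np.float64(27.327605311075843)) now (np.float64(-23.0), np.float64(27.999093046642486))
-60:46 -57:46 -54:46 -51:47 -48:49 -45:55 -42:71 -39:86 -36:92 -33:88 -30:79 -27:78 -24:94 -21:112 -18:120 -15:120 -12:111 -9:95 -6:82 -3:77* 0:73* 3:68* 6:59 9:49 12:46 15:54 18:72 21:85 24:89 27:84 30:75 33:71 36:72 39:86 42:107 45:117* 48:118* 51:117* 54:117* 57:118*
```

The jaw advanced 13.5 mm. Pull the last bit by shifting the arm along holder +x.

Call:
{"method": "step_arm", "body": {
  "plan": [0, -0.2, 0, 0, 0, 0, 0, 0, 0, 0, 0, 0]
}}

```text
time_s: 27.05
ee_pos: [539.9, -217.1, 36.9]
ee_rot: [179.8, -0.0, 7.0]
force: [-0.3, -8.3, -0.0]
gripper_width: 36.8
gripper_force: 3.8
```

Call:
{"method": "step_arm", "body": {
  "plan": [0, -0.15, 0, 0, 0, 0, 0, 0, 0, 0, 0, 0]
}}

```text
time_s: 27.22
ee_pos: [539.9, -217.1, 36.9]
ee_rot: [179.7, -0.1, 7.0]
force: [-0.1, -12.5, -1.5]
gripper_width: 37.2
gripper_force: 6.1
```

Run:
```python
from m import *
t=viewer.grab_frame('top'); st=sensors.state(); print(st['ee_pos'],hold(st['ee_pos']),st['gripper_width'],st['gripper_force'],st['force'])
print('now',jaw(t))
```

```text
[ 539.9 -217.1   36.9] (np.float64(-108.69889481293569), np.float64(-1.6005119506590926)) 37.06530005591931 6.0232239961624146 [ -0.1 -12.3  -2.5]
now (np.float64(-21.5), np.float64(30.045321637108188))
```

Call:
{"method": "step_arm", "body": {
  "plan": [0, 0, 0, 0, 0, 0, 0, 0, 0, 0, 0, 0, 0, 0, 0, 0, 0, 0, 0, 0, 0, 0, 0, 0, 0, 0, 0, 0, 0, 0],
  "hand": 8.7
}}

```text
time_s: 27.68
ee_pos: [539.6, -213.7, 36.8]
ee_rot: [180.0, -0.0, 6.9]
force: [0.5, -2.4, 2.4]
gripper_width: 67.5
gripper_force: 1.3
```

Call:
{"method": "step_arm", "body": {
  "plan": [0, 0, 0, 0, 0, 0, 0, 0, 0, 0, 0, 0, 0, 0, 0, 0, 0, 0, 0, 0, 0, 0, 0, 0, 0, 0, 0, 0, 0, 0]
}}

```text
time_s: 28.1
ee_pos: [538.8, -213.1, 36.1]
ee_rot: [-179.9, 0.1, 6.9]
force: [-0.5, 0.3, -0.4]
gripper_width: 86.9
gripper_force: 0.0
```

Call:
{"method": "step_arm", "body": {
  "plan": [0, 0, 0, 0, 0, 0, 0, 0, 0, 0, 0, 0, 0, 0, 0, 0, 0, 0, 0, 0, 0, 0, 0, 0, 0, 0, 0, 0, 0, 0],
  "hand": 5
}}

```text
time_s: 28.52
ee_pos: [539.2, -215.3, 36.2]
ee_rot: [179.9, 0.0, 7.0]
force: [-0.0, -5.8, -3.1]
gripper_width: 56.4
gripper_force: 2.9
```

Call:
{"method": "step_arm", "body": {
  "plan": [0, 0, 0, 0, 0, 0, 0, 0, 0, 0, 0, 0, 0, 0, 0, 0, 0, 0, 0, 0, 0, 0, 0, 0]
}}

```text
time_s: 28.85
ee_pos: [539.2, -215.4, 36.2]
ee_rot: [179.9, 0.0, 7.0]
force: [-0.5, -5.5, -2.5]
gripper_width: 50.3
gripper_force: 3.0
```

Run:
```python
from m import *
t=viewer.grab_frame('top'); st=sensors.state(); print(hold(st['ee_pos']),st['gripper_width'],st['gripper_force'],st['force'], 'slide',hold(st['ee_pos'])[0]-st['gripper_width']/2+146.2)
print('now',jaw(t))
```

```text
(np.float64(-106.93104536327195), np.float64(-1.0194719693183227)) 49.890031727386756 2.989380955696106 [-0.9 -6.5 -3.1] slide 14.323938773034655
now (np.float64(-8.0), np.float64(29.191695385887527))
```

Call:
{"method": "step_arm", "body": {
  "plan": [0, 0, 0, 0, 0, 0, 0, 0, 0, 0, 0, 0],
  "hand": 4.5
}}

```text
time_s: 29.07
ee_pos: [539.1, -215.5, 36.2]
ee_rot: [179.9, 0.0, 7.0]
force: [-0.4, -5.8, -2.5]
gripper_width: 45.2
gripper_force: 3.0
```

Call:
{"method": "step_arm", "body": {
  "plan": [0, 0, 0, 0, 0, 0, 0, 0, 0, 0, 0, 0, 0, 0, 0, 0, 0, 0],
  "hand": 4.1
}}

```text
time_s: 29.32
ee_pos: [539.2, -215.6, 36.2]
ee_rot: [179.9, 0.0, 7.0]
force: [0.4, -6.5, -2.7]
gripper_width: 41.1
gripper_force: 3.2
```

Run:
```python
from m import *
t=viewer.grab_frame('top'); st=sensors.state(); print(hold(st['ee_pos']),st['gripper_width'],st['gripper_force'],st['force'], 'slide',hold(st['ee_pos'])[0]-st['gripper_width']/2+146.2)
print('now',jaw(t)); show(t,-20,60,42)
```

```text
(np.float64(-107.09971224361455), np.float64(-0.9855948016001652)) 41.0484682031944 3.21595162153244 [-0.5 -6.2 -2.7] slide 18.57605365478824
now (np.float64(-4.0), np.float64(30.364641298566553))
-20:94 -17:91 -14:83 -11:75 -8:77 -5:94 -2:112 1:121 4:121 7:111 10:94 13:80 16:74* 19:71* 22:67* 25:58 28:49 31:45 34:50 37:68 40:94 43:112 46:118* 49:117* 52:117* 55:117* 58:118*
```

Call:
{"method": "step_arm", "body": {
  "plan": [0, 0, 0, 0, 0, 0, 0, 0, 0, 0, 0, 0, 0, 0, 0, 0, 0, 0, 0, 0, 0, 0, 0, 0, 0, 0, 0, 0, 0, 0],
  "hand": 8.7
}}

```text
time_s: 29.78
ee_pos: [539.2, -213.7, 36.5]
ee_rot: [-180.0, 0.0, 6.9]
force: [0.5, -2.4, -1.1]
gripper_width: 71.9
gripper_force: 1.2
```

Call:
{"method": "step_arm", "body": {
  "plan": [0, 0, 0, 0, 0, 0, 0, 0, 0, 0, 0, 0, 0, 0, 0, 0, 0, 0, 0, 0, 0, 0, 0, 0, 0, 0, 0, 0, 0, 0]
}}

```text
time_s: 30.2
ee_pos: [539.6, -213.5, 36.7]
ee_rot: [-180.0, -0.0, 6.9]
force: [-0.2, 0.1, -0.4]
gripper_width: 87.1
gripper_force: 0.0
```

Call:
{"method": "step_arm", "body": {
  "plan": [0, 0, 0, 0, 0, 0, 0, 0, 0, 0, 0, 0, 0, 0, 0, 0, 0, 0, 0, 0, 0, 0, 0, 0, 0, 0, 0, 0, 0, 0],
  "hand": 6.6
}}

```text
time_s: 30.62
ee_pos: [539.7, -215.4, 36.6]
ee_rot: [179.8, -0.0, 7.0]
force: [-0.0, -5.6, -1.0]
gripper_width: 66.3
gripper_force: 2.8
```

Call:
{"method": "step_arm", "body": {
  "plan": [0, 0, 0, 0, 0, 0, 0, 0, 0, 0, 0, 0, 0, 0, 0, 0, 0, 0],
  "hand": 6.2
}}

```text
time_s: 30.87
ee_pos: [539.5, -214.3, 36.6]
ee_rot: [180.0, -0.0, 6.9]
force: [-0.4, -3.6, -1.0]
gripper_width: 61.8
gripper_force: 1.7
```

Call:
{"method": "step_arm", "body": {
  "plan": [0, 0, 0, 0, 0, 0, 0, 0, 0, 0, 0, 0, 0, 0, 0, 0, 0, 0],
  "hand": 5.8
}}

```text
time_s: 31.12
ee_pos: [539.5, -214.1, 36.7]
ee_rot: [180.0, -0.0, 6.9]
force: [-0.2, -3.6, -0.8]
gripper_width: 58.1
gripper_force: 1.9
```

```bash
cat > q.py <<'E'
from m import *
t=viewer.grab_frame('top'); st=sensors.state(); print(hold(st['ee_pos']),st['gripper_width'],st['gripper_force'],st['force'], 'slide',hold(st['ee_pos'])[0]-st['gripper_width']/2+146.2)
print('now',jaw(t)); show(t,-20,60,42)
E
python3 q.py
```

```text
(np.float64(-105.59142044705807), np.float64(-1.5098953603361145)) 57.873943560178816 1.884189024567604 [ 0.1 -4.   0.7] slide 11.671607772852497
now (np.float64(1.5), np.float64(30.04332271757579))
-20:94 -17:93 -14:94 -11:90 -8:80 -5:74 -2:79 1:98 4:115 7:121 10:121 13:110 16:92 19:80* 22:74* 25:69* 28:63 31:54 34:49 37:63 40:91 43:111 46:117* 49:117* 52:117* 55:117* 58:118*
```

Call:
{"method": "step_arm", "body": {
  "plan": [0, 0, 0, 0, 0, 0, 0, 0, 0, 0, 0, 0],
  "hand": 5.4
}}

```text
time_s: 31.33
ee_pos: [539.6, -214.9, 36.6]
ee_rot: [179.9, -0.0, 7.0]
force: [-0.2, -6.9, -1.3]
gripper_width: 54.3
gripper_force: 3.4
```

Call:
{"method": "step_arm", "body": {
  "plan": [0, 0, 0, 0, 0, 0, 0, 0, 0, 0, 0, 0],
  "hand": 5.0
}}

```text
time_s: 31.5
ee_pos: [539.6, -215.3, 36.6]
ee_rot: [179.8, -0.0, 7.0]
force: [0.3, -8.2, -0.1]
gripper_width: 50.2
gripper_force: 4.0
```

Call:
{"method": "step_arm", "body": {
  "plan": [0, 0, 0, 0, 0, 0, 0, 0, 0, 0, 0, 0, 0, 0, 0, 0, 0, 0],
  "hand": 4.7
}}

```text
time_s: 31.75
ee_pos: [539.7, -215.6, 36.7]
ee_rot: [179.8, -0.0, 7.0]
force: [-0.7, -9.3, -1.5]
gripper_width: 46.9
gripper_force: 4.4
```

```bash
python3 q.py
```

```text
(np.float64(-107.20045761868991), np.float64(-1.4650383740353867)) 47.20113984442446 4.372998476028442 [-0.5 -8.8 -1.8] slide 15.398972459097848
now (np.float64(4.5), np.float64(31.680755161103747))
-20:98 -17:99 -14:97 -11:95 -8:89 -5:80 -2:73 1:79 4:98 7:114 10:122 13:120 16:108 19:89 22:74* 25:68* 28:63 31:54 34:49 37:63 40:91 43:111* 46:117* 49:117* 52:117* 55:117* 58:118*
```

Call:
{"method": "step_arm", "body": {
  "plan": [0, 0, 0, 0, 0, 0, 0, 0, 0, 0, 0, 0],
  "hand": 4.4
}}

```text
time_s: 31.97
ee_pos: [539.7, -215.9, 36.7]
ee_rot: [179.8, -0.0, 7.0]
force: [-0.1, -9.5, -2.2]
gripper_width: 44.1
gripper_force: 4.8
```

Call:
{"method": "step_arm", "body": {
  "plan": [0, 0, 0, 0, 0, 0, 0, 0, 0, 0, 0, 0, 0, 0, 0, 0, 0, 0],
  "hand": 4.1
}}

```text
time_s: 32.22
ee_pos: [539.7, -216.1, 36.7]
ee_rot: [179.8, -0.0, 7.0]
force: [-0.3, -10.1, -1.5]
gripper_width: 41.0
gripper_force: 5.1
```

```bash
python3 q.py
```

```text
(np.float64(-107.67341314958146), np.float64(-1.468927704376476)) 40.98821445850751 5.047020614147186 [  0.2 -10.   -1.4] slide 18.032479621164782
now (np.float64(7.0), np.float64(32.785090183076406))
-20:99 -17:100 -14:101 -11:101 -8:97 -5:88 -2:77 1:72 4:81 7:102 10:117 13:122 16:119 19:104 22:84 25:72* 28:63 31:53 34:49 37:63 40:91 43:111 46:118* 49:118* 52:117* 55:117* 58:118*
```

Call:
{"method": "step_arm", "body": {
  "plan": [0, 0, 0, 0, 0, 0, 0, 0, 0, 0, 0, 0, 0, 0, 0, 0, 0, 0, 0, 0, 0, 0, 0, 0, 0, 0, 0, 0, 0, 0],
  "hand": 3.95
}}

```text
time_s: 32.68
ee_pos: [539.7, -216.3, 36.7]
ee_rot: [179.8, -0.0, 7.0]
force: [-0.3, -10.7, -1.2]
gripper_width: 40.0
gripper_force: 5.4
```

```bash
python3 q.py; python3 -c "
from m import *
t=viewer.grab_frame('top'); show(t,25,165,40)"
```

```text
(np.float64(-107.87754197463192), np.float64(-1.4640371725711132)) 39.59335068214582 5.354899764060974 [ -0.2 -11.   -2.2] slide 18.52578268429515
now (np.float64(7.5), np.float64(33.01214877537319))
-20:95 -17:96 -14:98 -11:99 -8:96 -5:88 -2:78 1:71 4:78 7:98 10:115 13:122 16:120 19:107 22:87 25:72* 28:63 31:54 34:49 37:63 40:91 43:111 46:118* 49:117* 52:117* 55:117* 58:118*
25:72* 28:62 31:53 34:49 37:65 40:93 43:112 46:117* 49:117* 52:117* 55:117* 58:118* 61:119* 64:119* 67:118* 70:117* 73:117* 76:116* 79:116* 82:116* 85:116* 88:116* 91:116* 94:115* 97:115* 100:114* 103:113* 106:112 109:111 112:111 115:111 118:112 121:111 124:111 127:112 130:113 133:113* 136:113* 139:112 142:110 145:107 148:105 151:113 154:121 157:121 160:116 163:120
```

The pad is pushed back about 6 mm, the stone is at the stop, and the trigger is held in. Handing in.

```bash
python3 -c "
from h import *
print(env.job_done())"
```

```text
the job is handed in; nothing more can be done
None
```

I handed the job in at about 33 s of the 67 s limit; no verdict came back. By my measurements the stone is flush and against the end stop, the pad is pushed back about 6 mm of its 16 mm, and the fingers are still holding the trigger about 18.5 mm in.

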